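Set up the probe station: sample on the chuck, three needle positioners round it

ROBOT

A 6-joint arm with a two-finger parallel gripper is mounted at the origin on the work surface. World frame = base frame: x ahead of the robot, y to its left, z up, the work surface at z = 0. Lengths are in m, angles in rad, forces in N, time in s.
With the tool pointing down it reaches from about 0.4 to 0.825 m from the base axis. Payload 7 kg.
Tool frame: the origin (TCP) lies midway between the tips of the shut fingers; the grasp point (between the pads) lies 19 mm behind it; z points along the fingers, y is the line along which they close (so a half turn about z gives the same grasp; the last joint's range is limited). The gripper opens to 88 mm and grips with 3 to 60 N. Pads are 19 mm wide; open, the fingers measure 130 mm over their backs; the gripper's body (78 mm by 193 mm) begins 47 mm behind the grasp point.
Start: joints at [-0.817, 0.359, 0.012, 0, -1.224, -0.288], TCP at [0.303, -0.603, 0.197] pointing down, gripper open.
Joint ranges: [-3.07, 3.07], [-1.43, 2.12], [-1.02, 1.25], [-3.03, 1.67], [-3.05, -0], [-3.03, 3.03]. Speed limits (rad/s): [2.39, 2.39, 3.01, 3.14, 3.14, 3.14].

INTERFACE

Orientations are given as a unit quaternion [w, x, y, z].
In Python, from station import manip gives the robot as it stands.
- The arm moves only by the tool drive_tool, never from a script. Its argument "series" is a list of rows, each an object of numbers: "x", "y", "z": the shift along the tool's x, y, z in cm; "spin": the turn about the tool's z in rad. In form: [{"x": .., "y": .., "z": .., "spin": ..}, ...]. A call has 1 to 20 rows; each row shifts and turns the commanded pose from where the row before left it, along the tool's axes as they then stand; what a row does not reach is not made up. A row lasts 1/10 s, in which the tool goes at most 50 mm and 8.59 degrees, less where a joint would pass 70% of its speed; a pose out of reach is approached as far as the arm can. A call with a gripper value outside its range is refused whole. "gripper" is the finger opening in cm, from 0 to 8.76, set as the call begins (left out, the last holds). The fingers move at their own pace and stop on an object; "grip_force" is the grip in N (left out, the last holds). Time passes only in rows, so rows that do not move let the fingers close. It gives the time, the measured TCP pose, the force, the opening and the grip force at its end, in the units of the state.
- manip.sense(): the state, without advancing time (a new reading comes with each control period).
- manip.camera(name): name is "scene" or "top"; returns a dict with "pixels" (420x560x3 uint8, blue, green, red), "fov_y" (degrees; the focal length in pixels is half the picture's height over the tangent of half this angle, whatever the lens; pixels are square), "cx", "cy" (the principal point, pixels), "pose" (4x4, takes a point from camera to world coordinates). Camera axes: x right, y down, z forward; pixel columns grow to the right and rows downward; lengths in m; the calibration is good to about 2 mm. A picture is of the moment at which its call begins. There is no depth.
- manip.sign_off(): hands the job in; it is judged then, once.
The state is a dict: "clock": time; "q": joint angles; "qvel": joint speeds; "joint_torque": joint torques, N m; "ee_pos": TCP position; "eef_rot": TCP orientation; "force": force on the tool from outside, world axes, zero at the start; "wrist_torque": the same for the moment, N m; "gripper_width": finger opening in m; "finger_force": force on a finger pad.
Only numpy, scipy, OpenCV 4.12 (cv2) and the standard library are available. Lean on these libraries where they do the work, as an engineer would, in place of code of your own. Each camera call takes 0.05 s, during which the arm holds its last target. There are 200 camera calls.

TASK

Set up the probe station for a measurement. First draw the sample carrier sideways out of its covered rack by its handle and lay it flat on the middle of the round chuck, square to the station, with the handle pointing to the back (away from the robot). Then stand the three probe positioners on the steel platens round it, each aimed at the sample so that its needle hovers over the gold pad nearest to it: the single-rod one on the left platen (as seen from the robot), the twin-rod one on the right platen, the one with the connector block on the front platen nearest the robot; no needle may touch the carrier or the sample.

Things in the scene. Friction and masses are not known exactly. Their poses are not given: they have to be found in the camera images.
- station: Probe station, fixed: black casting, three flat steel platens round the chuck, tops 60 mm above the table. Origin: middle of the station, table level. x to its back (away from the robot, within 9 degrees), y to its left as the robot sees it. Left platen x -70..70, y 70..170 mm; right platen x -70..70, y -170..-70; front platen (nearest the robot) x -170..-70, y -60..60.
- chuck: Round flat aluminium chuck, 116 mm dia, between the platens, up to 8 mm off the station's middle, fixed. Origin: on its axis, 34 mm below its top face (top face 52 mm above the table); axes parallel to the station's.
- rack: Covered sample rack, fixed on the table: black box 84 (x) x 78 (y) x 34 mm high with a clear lid screwed down, open only at its +x end, which faces roughly the robot's left. Slot 64 wide, 22 high, its floor 8 mm above the table. Origin: centre of its underside. Draw the carrier at least 75 mm straight out along the rack's +x before lifting.
- carrier: Sample carrier, 0.1 kg, starts in the rack with its handle out of the open end. Plate 56 x 56 x 6 mm with a dark coupon (top at z 7.5). Handle bar along +x: 12 mm wide (y), x 26..72, z 2..20 mm; grip across the 12 mm at about x = 58. Three gold pads 13 mm square at (x, y) = (0, 14), (0, -14), (-14, 0) mm: left, right, front when laid as asked. Origin: centre of the plate's underside.
- single: Positioner with one slim straight rod as its arm; origin centre of the foot's underside, arm along +x. 0.35 kg. Steel foot 60 (x) x 44 (y) x 16 mm; black block above it 44 x 40 wide (y), z 34..68: grip it across y from above. Blue knobs: top (22 dia, to z 96, fits between the fingers), rear (to x -46), -y side (to y -44, below z 32).
- twin: Positioner with two thin parallel rods from a 32 mm brass bar; origin centre of the foot's underside, arm along +x. 0.35 kg. Steel foot 60 (x) x 44 (y) x 16 mm; black block above it 44 x 40 wide (y), z 34..68: grip it across y from above. Blue knobs: top (22 dia, to z 96, fits between the fingers), rear (to x -46), -y side (to y -44, below z 32).
- coax: Positioner with an aluminium block and brass connector on its arm; origin centre of the foot's underside, arm along +x. 0.35 kg. Steel foot 60 (x) x 44 (y) x 16 mm; black block above it 44 x 40 wide (y), z 34..68: grip it across y from above. Blue knobs: top (22 dia, to z 96, fits between the fingers), rear (to x -46), -y side (to y -44, below z 32).
- single_tip (a point): Needle tip of positioner 'single': 100 mm ahead (+x) of that body's origin, y = 0, 12 mm above its underside; axes as that body. With the foot on a platen it hangs 12 mm above the carrier's coupon.
- twin_tip (a point): Needle tip of positioner 'twin', midway between its two points (8 mm apart): 100 mm ahead (+x) of that body's origin, y = 0, 12 mm above its underside; axes as that body. With the foot on a platen it hangs 12 mm above the carrier's coupon.
- coax_tip (a point): Needle tip of positioner 'coax': 100 mm ahead (+x) of that body's origin, y = 0, 12 mm above its underside; axes as that body. With the foot on a platen it hangs 12 mm above the carrier's coupon.

How it is judged:
On the way:
1. the carrier lies on the middle of the chuck, let go, while all three positioners still stand on the table (x of carrier in the frame of chuck between -0.01 and 0.01 m and y of carrier in the frame of chuck between -0.01 and 0.01 m and z of carrier in the frame of chuck between 0.031 and 0.037 m and angle between the x axis of carrier and the x axis of chuck, either way round below 0.15 rad and angle between carrier's own z axis and vertical below 0.05 rad and contact force between the fingers and carrier below 0.1 N and height (world z) of each of single, twin, coax below 0.02 m), for 0.2 s.
At the end, for the whole second after the job is handed in: Carrier flat on the chuck: centred to 10 mm, square to 0.15 rad, handle to the back. Single-rod positioner on the left platen, twin-rod right, connector-block front, all upright (0.05 rad), each needle tip within 10 mm each way of the centre of its side's pad; all at rest (x of carrier in the frame of chuck between -0.01 and 0.01 m and y of carrier in the frame of chuck between -0.01 and 0.01 m and z of carrier in the frame of chuck between 0.031 and 0.037 m and angle between the x axis of carrier and the x axis of chuck, either way round below 0.15 rad and angle between each of carrier, single, twin, coax's own z axis and vertical below 0.05 rad and linear speed of each of carrier, single, twin, coax below 0.01 m/s and x of single_tip in the frame of carrier between -0.01 and 0.01 m and y of single_tip in the frame of carrier between 0.004 and 0.024 m and height (world z) of single between 0.057 and 0.063 m and y of single in the frame of station above 0.07 m and y of single in the frame of carrier above 0.07 m and x of twin_tip in the frame of carrier between -0.01 and 0.01 m and y of twin_tip in the frame of carrier between -0.024 and -0.004 m and height (world z) of twin between 0.057 and 0.063 m and y of twin in the frame of station below -0.07 m and y of twin in the frame of carrier below -0.07 m and x of coax_tip in the frame of carrier between -0.024 and -0.004 m and y of coax_tip in the frame of carrier between -0.01 and 0.01 m and height (world z) of coax between 0.057 and 0.063 m and x of coax in the frame of station below -0.07 m and x of coax in the frame of carrier below -0.07 m); the robot touches nothing.
It fails at once if a positioner touches the carrier or the sample (contact force between any of single, twin, coax and carrier above 0.3 N).
It also fails if it takes over 144 s, if anything falls off the work surface, if the arm or the gripper's body presses on something with over 40 N, if the wrist force passes 120 N, or if a joint passes its speed limit or range.

## Working session

There is one attempt and no reset: what is moved stays moved. The work goes in short steps, Python scripts to look and compute and a tool call to move; the robot and the scene stay as the last step left them, time stands still between calls to the robot, and variables do not carry over. Pictures are saved under pics/ and viewed, at most 14 in all, crops included, and the job is handed in when it is done.

Besides the shell and the picture viewer there is one more tool, called after ">>>" by a JSON object that holds its "op" and its "data". drive_tool: Moves the arm, as the interface text tells. Its arguments: {"type":"object","properties":{"series":{"type":"array","items":{"type":"object","properties":{"x":{"type":"number"},"y":{"type":"number"},"z":{"type":"number"},"spin":{"type":"number"}}}},"gripper":{"type":"number"},"grip_force":{"type":"number"}},"required":["series"]}

```bash
mkdir -p pics; ls; python3 - <<'E'
from station import manip
import cv2,json,numpy as np
s=manip.sense();print(s)
for n in ("scene","top"):
    c=manip.camera(n);cv2.imwrite(f"pics/{n}0.png",c["pixels"]);print(n,c["fov_y"],c["cx"],c["cy"],np.array(c["pose"]).round(4).tolist())
E
```

```text
pics
{'clock': 0.0, 'q': array([-8.16911931e-01,  3.59405393e-01,  1.10622285e-02, -3.71415366e-04,
       -1.22407934e+00, -2.88089792e-01]), 'qvel': array([-6.59497891e-05, -3.51348780e-04, -6.00884432e-04, -1.32530207e-04,
        5.44065627e-04, -1.40336250e-04]), 'joint_torque': array([-1.86363519e-03, -5.82711160e+01,  2.93043995e+01,  6.99663609e+00,
        7.02067206e-03, -1.62235733e-04]), 'ee_pos': array([ 0.30289918, -0.60262441,  0.19580838]), 'eef_rot': array([-2.53264186e-04, -2.30735948e-01,  9.73016049e-01,  7.92123263e-04]), 'force': array([ 0.02711855,  0.13582945, -0.15872513]), 'wrist_torque': array([-0.02106678,  0.04753268,  0.04184137]), 'finger_force': 0.0, 'gripper_width': 0.08741812983673196}
scene 51.433254012856644 283.40050178217234 208.5847607965359 [[0.227, 0.5776, -0.7841, 1.3541], [0.9737, -0.1505, 0.171, -0.1711], [-0.0192, -0.8023, -0.5965, 0.6837], [0.0, 0.0, 0.0, 1.0]]
top 50.345361158868236 284.33385851930666 213.18406247102723 [[0.0129, -0.994, 0.1084, 0.4313], [-0.9997, -0.0152, -0.021, 0.0118], [0.0225, -0.1081, -0.9939, 1.1123], [0.0, 0.0, 0.0, 1.0]]
```

View pics/scene0.png

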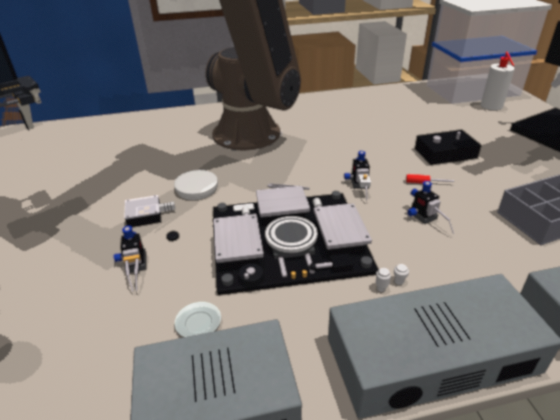

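View pics/top0.png

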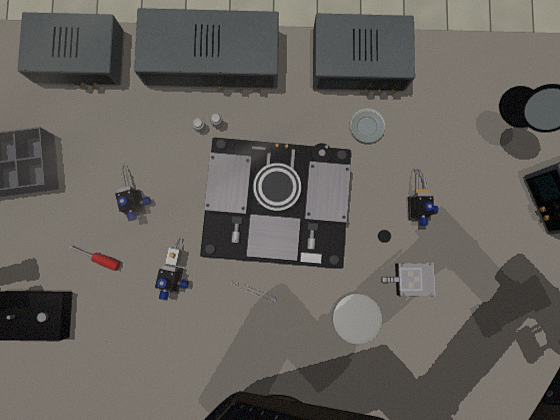

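The scene and top views show the station around (277,200), the rack with its handle pointing left at (412,279), single at (128,200), coax at (172,278) and twin at (422,207), all in top view pixels. I'll zoom in next.

```bash
cat > h.py <<'E'
import numpy as np,cv2
from station import manip
def cam(n="top"):
    c=manip.camera(n);c["f"]=210/np.tan(np.radians(c["fov_y"]/2));c["pose"]=np.array(c["pose"]);return c
def p2w(c,u,v,z):
    d=c["pose"][:3,:3]@np.array([(u-c["cx"])/c["f"],(v-c["cy"])/c["f"],1]);o=c["pose"][:3,3]
    return o+d*(z-o[2])/d[2]
def w2p(c,p):
    q=c["pose"][:3,:3].T@(np.asarray(p,float)-c["pose"][:3,3]);return np.array([c["cx"]+c["f"]*q[0]/q[2],c["cy"]+c["f"]*q[1]/q[2]])
def crop(c,u,v,w,h,s):
    return cv2.resize(c["pixels"][v:v+h,u:u+w],None,fx=s,fy=s,interpolation=cv2.INTER_CUBIC)
def loc(x,y,yaw,p):  # local point to world
    a,b,z=p;return [x+a*np.cos(yaw)-b*np.sin(yaw),y+a*np.sin(yaw)+b*np.cos(yaw),z]
E
python3 - <<'E'
from h import *
c=cam()
np.set_printoptions(suppress=True,precision=4)
a=crop(c,100,155,100,150,4);b=crop(c,370,160,80,150,4)
cv2.imwrite("pics/crops.png",np.hstack([a,b]))
cv2.imwrite("pics/st.png",crop(c,195,130,165,145,4))
for q in [(128,200),(172,280),(422,207),(277,187),(412,279)]: print(p2w(c,*q,0.05))
E
```

```text
[0.5731 0.3621 0.05  ]
[0.3859 0.2504 0.05  ]
[ 0.5673 -0.3426  0.05  ]
[0.6103 0.0079 0.05  ]
[ 0.395  -0.3151  0.05  ]
```

View pics/crops.png

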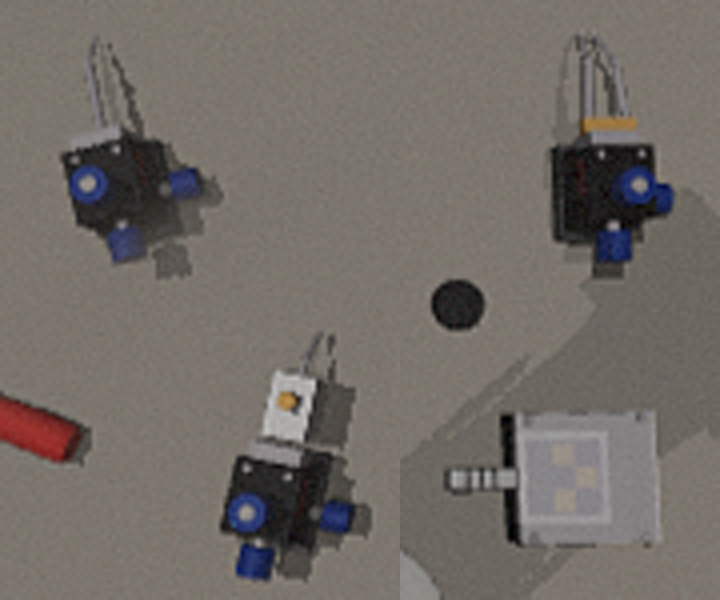

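View pics/st.png

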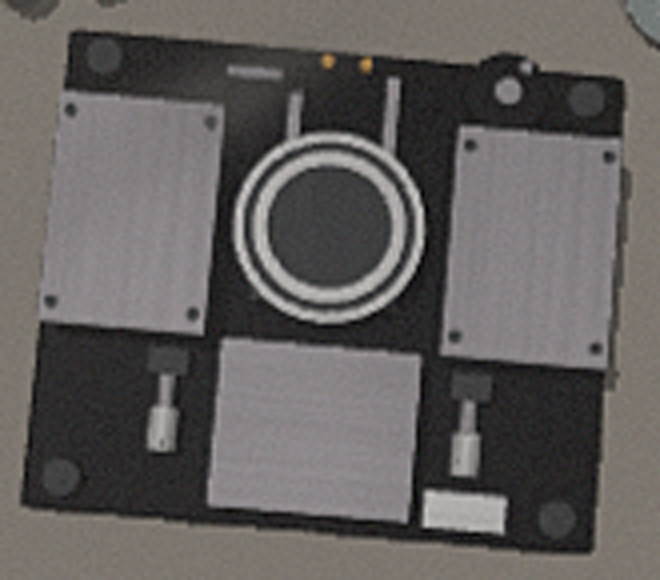

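```bash
cat > fit1.py <<'E'
from h import *
from scipy.optimize import least_squares
np.set_printoptions(suppress=True,precision=4)
c=cam()
P=lambda x,y,ou,ov,s=4:(ou+(x+.5)/s-.5,ov+(y+.5)/s-.5)
def fit(pts,locs,x0):
    r=least_squares(lambda p:np.ravel([w2p(c,loc(*p,l))-q for l,q in zip(locs,pts)]),x0)
    print(r.x,"rms px",np.sqrt((r.fun**2).mean()),r.fun.reshape(-1,2).round(1).tolist());return r.x
st=[(63,91),(223,103),(204,334),(40,322),(458,125),(620,139),(604,370),(442,355),(220,338),(422,354),(408,522),(207,505)]
sl=[(70,170),(70,70),(-70,70),(-70,170),(70,-70),(70,-170),(-70,-170),(-70,-70),(-70,60),(-70,-60),(-170,-60),(-170,60)]
S=fit([P(*p,195,130) for p in st],[(a/1e3,b/1e3,.06) for a,b in sl],[.6,0,0])
ch=p2w(c,*P(329,228,195,130),.052);d=ch[:2]-S[:2];print("chuck",ch,"in station",d[0]*np.cos(S[2])+d[1]*np.sin(S[2]),-d[0]*np.sin(S[2])+d[1]*np.cos(S[2]))
K=fit([P(x-400,y,370,160) for x,y in [(564,453),(585,477),(565,500),(445,480)]],[(0,-.014,.0155),(-.014,0,.0155),(0,.014,.0155),(.072,0,.028)],[.4,-.3,1.57])
h=.068
A=[(.1,0,.012),(.022,.02,h),(-.022,.02,h)]
s=fit([P(x,y,100,155) for x,y in [(97,40),(65,155),(82,228)]],A,[.57,.36,0])
x=fit([P(x,y,100,155) for x,y in [(325,335),(237,457),(222,532)]],A,[.38,.25,0])
t=fit([P(x-400,y,370,160) for x,y in [(585,42),(655,146),(646,241)]],[A[0],(.022,-.02,h),(-.022,-.02,h)],[.57,-.34,0])
B=[(i*.022,j*.02,h) for i,j in ((1,1),(1,-1),(-1,-1),(-1,1))];F=[(i*.03,j*.022,z) for z in (0,.016) for i,j in ((1,1),(1,-1),(-1,-1),(-1,1))]
def draw(ou,ov,w,hh,sc,poses):
    im=crop(c,ou,ov,w,hh,sc)
    q=lambda l,p:tuple(int(k) for k in ((w2p(c,loc(*p,l))-[ou,ov]+.5)*sc-.5))
    for p in poses:
        for L,col in ((B,(0,255,0)),(F[:4],(0,255,255)),(F[4:],(0,160,255))):
            cv2.polylines(im,[np.array([q(l,p) for l in L])],True,col,1)
        cv2.circle(im,q((.1,0,.012),p),3,(255,0,255),1)
    return im
cv2.imwrite("pics/ov.png",np.hstack([draw(107,160,50,60,5,[s]),draw(150,235,42,60,5,[x]),draw(400,165,50,60,5,[t])]))
E
python3 fit1.py
```

```text
[ 0.609   0.0065 -0.0696] rms px 0.49575767075985794 [[-1.0, -0.3], [0.6, 0.3], [0.0, 0.3], [-1.2, -0.2], [-0.0, -0.2], [0.8, -0.1], [0.9, -0.1], [-0.5, 0.1], [0.2, -0.3], [0.3, -0.0], [0.4, 0.3], [-0.4, 0.3]]
chuck [0.6109 0.0082 0.052 ] in station 0.001754409857173779 0.0018692986445029793
[ 0.3941 -0.3212  1.5979] rms px 0.5412554631528663 [[-0.7, 0.2], [-0.0, -0.1], [-0.5, 0.0], [1.2, -0.1]]
[0.5705 0.36   0.2938] rms px 0.1638436361626459 [[0.1, 0.2], [-0.2, 0.1], [0.1, -0.2]]
[ 0.3867  0.2609 -0.1909] rms px 0.26850821398907754 [[-0.3, 0.2], [0.5, -0.2], [-0.2, -0.0]]
[ 0.5642 -0.3404 -0.026 ] rms px 1.7154416730091349 [[0.6, 0.6], [-1.4, 2.4], [0.8, -2.9]]
```

View pics/ov.png

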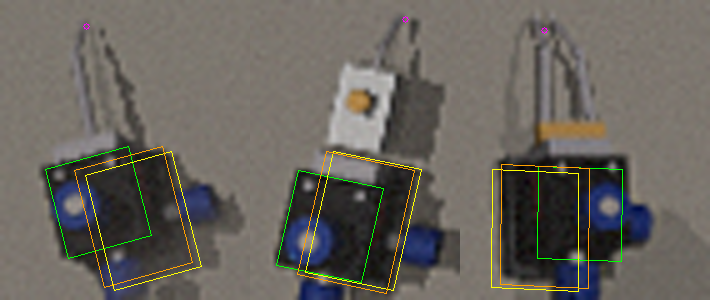

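Single and coax overlays fit well (needle tips within 0.3 px). Twin's block is about 2 px off, so I'll refine it once it's gripped. Next is the carrier handle.

```bash
cat >> h.py <<'E'
from scipy.spatial.transform import Rotation as Ro
def R():
    q=manip.sense()["eef_rot"];return Ro.from_quat([q[1],q[2],q[3],q[0]]).as_matrix()
def plan(x,y,z,ang):
    """tool shift (cm) then spin to bring TCP to xyz with tool y along world angle ang (mod pi)"""
    s=manip.sense();M=R();sp=(np.arctan2(M[1,1],M[0,1])-ang+np.pi/2)%np.pi-np.pi/2
    print("tcp",s["ee_pos"].round(4),"yaw",np.arctan2(M[1,1],M[0,1]).round(3),"q6",s["q"][5].round(2),"w",round(s["gripper_width"],4),"t",round(s["clock"],2))
    print(" shift cm",(M.T@(np.array([x,y,z])-s["ee_pos"])*100).round(2)," spin",sp.round(3))
E
echo 'from h import *
import sys
plan(*map(float,sys.argv[1:5]))' > plan.py; python3 plan.py .3924 -.263 .1 -3.115
```

```text
tcp [ 0.303  -0.6028  0.1962] yaw 2.037 q6 -0.29 w 0.0879 t 0.2
 shift cm [-23.25  26.34   9.64]  spin -1.132
```

>>> {"op": "drive_tool", "data": {"series": [{"x": -2.32,"y": 2.64},{"x": -2.32,"y": 2.64},{"x": -2.32,"y": 2.64},{"x": -2.32,"y": 2.64},{"x": -2.32,"y": 2.64},{"x": -2.32,"y": 2.64},{"x": -2.32,"y": 2.64},{"x": -2.32,"y": 2.64},{"x": -2.32,"y": 2.64},{"x": -2.32,"y": 2.64},{"spin": -0.14},{"spin": -0.14},{"spin": -0.14},{"spin": -0.14},{"spin": -0.14},{"spin": -0.14},{"spin": -0.14},{"spin": -0.15},{"z": 4},{"z": 4}]}}

```text
validation failed for argument at $.se...
```

```bash
python3 plan.py .3924 -.263 .006 -3.115; python3 - <<'E'
from h import *
c=cam();cv2.imwrite("pics/g1.png",crop(c,340,200,120,120,5))
s=cam("scene");u,v=w2p(s,(.39,-.28,.03)).astype(int);print(u,v);cv2.imwrite("pics/g1s.png",crop(s,max(u-60,0),v-60,120,110,5))
E
```

```text
tcp [ 0.303  -0.6028  0.1962] yaw 2.037 q6 -0.29 w 0.0879 t 0.2
 shift cm [-23.25  26.33  19.04]  spin -1.132
162 202
```

View pics/g1s.png

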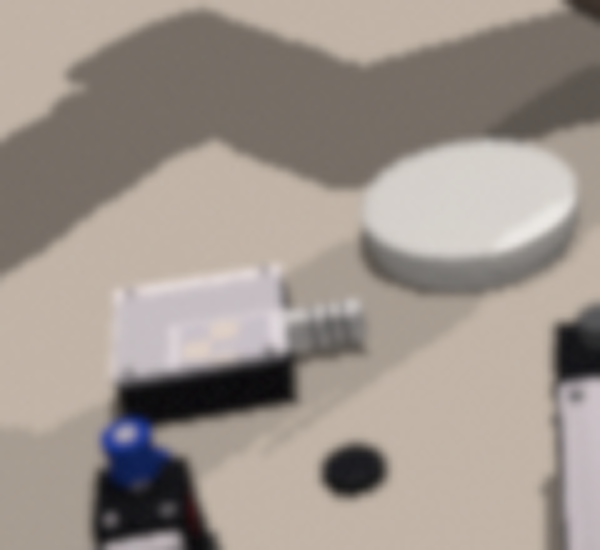

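The scene crop shows the rack with its handle pointing toward the white dish at crop (470,215), so I'll check the clearance along the pull-out path. The move was refused, so I'll try again with every field filled in.

>>> {"op": "drive_tool", "data": {"series": [{"x": -2.32,"y": 2.64,"z": 0,"spin": 0},{"x": -2.32,"y": 2.64,"z": 0,"spin": 0}], "gripper": 4.0, "grip_force": 20}}

```text
clock: 0.5
ee_pos: [0.3205, -0.5346, 0.1959]
eef_rot: [-0.0, -0.23, 0.973, 0.0]
force: [0.3, 0.3, 0.2]
gripper_width: 0.0771
finger_force: 0.0
```

```bash
python3 - <<'E'
from h import *
c=cam();np.set_printoptions(suppress=True,precision=4)
g=cv2.cvtColor(c["pixels"],cv2.COLOR_BGR2GRAY)[280:360,320:400]
m=(g>150).astype(np.uint8)
k=max(cv2.findContours(m,0,1)[0],key=cv2.contourArea)+[320,280]
e=cv2.fitEllipse(k);print(e)
for z in(.01,.02): print(p2w(c,*e[0],z), e[1][0]/2/c["f"]*1.1,k[:,0].min(0),k[:,0].max(0))
s=cam("scene")  # height: dish top edge and foot near point in scene crop (offset 102,142 scale5)
for q in [(470,250),(470,288),(364,205),(578,190),(470,138)]:
    u,v=102+q[0]/5,142+q[1]/5
    print(q,p2w(s,u,v,0),p2w(s,u,v,.015),p2w(s,u,v,.02))
E
```

```text
((368.8847961425781, 331.0859069824219), (12.85000991821289, 40.036529541015625), 45.56654739379883)
[ 0.2674 -0.22    0.01  ] 0.01581714508097102 [352 314] [381 343]
[ 0.2689 -0.2179  0.02  ] 0.01581714508097102 [352 314] [381 343]
(470, 250) [ 0.3183 -0.1935  0.    ] [ 0.341 -0.193  0.015] [ 0.3486 -0.1929  0.02  ]
(470, 288) [ 0.3554 -0.1961  0.    ] [ 0.3773 -0.1955  0.015 ] [ 0.3846 -0.1954  0.02  ]
(364, 205) [ 0.2562 -0.2498  0.    ] [ 0.2803 -0.2481  0.015 ] [ 0.2883 -0.2475  0.02  ]
(578, 190) [ 0.272  -0.1282  0.    ] [ 0.2957 -0.1292  0.015 ] [ 0.3036 -0.1295  0.02  ]
(470, 138) [ 0.1974 -0.1852  0.    ] [ 0.2228 -0.1848  0.015 ] [ 0.2313 -0.1847  0.02  ]
```

```bash
python3 -c "
from h import *
c=cam();np.set_printoptions(suppress=True,precision=4)
print(p2w(c,357,293.5,.024),p2w(c,357,343.5,.024),c['pixels'][286:300,357].tolist())
import subprocess"; python3 plan.py .3924 -.263 .1 -3.115
```

```text
[ 0.3579 -0.189   0.024 ] [ 0.2403 -0.1884  0.024 ] [[93, 99, 104], [97, 103, 111], [97, 104, 107], [98, 105, 111], [100, 105, 113], [97, 103, 108], [87, 93, 98], [94, 98, 101], [139, 141, 143], [137, 141, 140], [142, 145, 147], [137, 143, 144], [142, 147, 146], [142, 145, 147]]
tcp [ 0.3215 -0.5338  0.1975] yaw 2.039 q6 -0.39 w 0.0653 t 0.65
 shift cm [-18.54  20.97   9.74]  spin -1.13
```

>>> {"op": "drive_tool", "data": {"series": [{"x": -2.32,"y": 2.64,"z": 0,"spin": 0},{"x": -2.32,"y": 2.64,"z": 0,"spin": 0},{"x": -2.32,"y": 2.64,"z": 0,"spin": 0},{"x": -2.32,"y": 2.64,"z": 0,"spin": 0},{"x": -2.32,"y": 2.64,"z": 0,"spin": 0},{"x": -2.32,"y": 2.64,"z": 0,"spin": 0},{"x": -2.32,"y": 2.64,"z": 0,"spin": 0},{"x": -2.32,"y": 2.64,"z": 0,"spin": 0},{"x": 0,"y": 0,"z": 0,"spin": -0.12},{"x": 0,"y": 0,"z": 0,"spin": -0.12},{"x": 0,"y": 0,"z": 0,"spin": -0.12},{"x": 0,"y": 0,"z": 0,"spin": -0.12},{"x": 0,"y": 0,"z": 0,"spin": -0.12},{"x": 0,"y": 0,"z": 0,"spin": -0.12},{"x": 0,"y": 0,"z": 0,"spin": -0.12},{"x": 0,"y": 0,"z": 0,"spin": -0.12},{"x": 0,"y": 0,"z": 0,"spin": -0.12},{"x": 0,"y": 0,"z": 3,"spin": -0.05},{"x": 0,"y": 0,"z": 3,"spin": 0},{"x": 0,"y": 0,"z": 0,"spin": 0}]}}

```text
clock: 2.65
ee_pos: [0.3894, -0.2626, 0.1336]
eef_rot: [0.001, 0.715, -0.699, -0.003]
force: [-1.5, 0.6, 0.1]
gripper_width: 0.0397
finger_force: 0.0
```

```bash
python3 plan.py .3924 -.263 .005 -3.115
```

```text
tcp [ 0.3894 -0.2626  0.1336] yaw -3.118 q6 0.2 w 0.0397 t 2.65
 shift cm [ 0.08 -0.37 12.86]  spin -0.003
```

>>> {"op": "drive_tool", "data": {"series": [{"x": 0.08,"y": -0.37,"z": 3,"spin": 0},{"x": 0,"y": 0,"z": 3,"spin": 0},{"x": 0,"y": 0,"z": 3,"spin": 0},{"x": 0,"y": 0,"z": 2,"spin": 0},{"x": 0,"y": 0,"z": 1,"spin": 0},{"x": 0,"y": 0,"z": 0.8,"spin": 0},{"x": 0,"y": 0,"z": 0,"spin": 0},{"x": 0,"y": 0,"z": 0,"spin": 0}]}}

```text
clock: 3.45
ee_pos: [0.3964, -0.264, 0.0097]
eef_rot: [-0.0, 0.716, -0.698, 0.001]
force: [0.8, -0.2, 0.2]
gripper_width: 0.0395
finger_force: 0.0
```

```bash
python3 plan.py .3924 -.263 .005 -3.115
```

```text
tcp [ 0.3964 -0.264   0.0097] yaw -3.116 q6 0.2 w 0.0395 t 3.45
 shift cm [-0.11  0.4   0.46]  spin -0.001
```

>>> {"op": "drive_tool", "data": {"series": [{"x": -0.1,"y": 0.4,"z": 0.3,"spin": 0},{"x": 0,"y": 0,"z": 0,"spin": 0},{"x": 0,"y": 0,"z": 0,"spin": 0}]}}

```text
clock: 3.75
ee_pos: [0.3916, -0.2628, 0.0061]
eef_rot: [-0.0, 0.716, -0.698, 0.0]
force: [-0.1, -0.2, 0.8]
gripper_width: 0.04
finger_force: 0.0
```

>>> {"op": "drive_tool", "data": {"series": [{"x": 0,"y": 0,"z": 0,"spin": 0},{"x": 0,"y": 0,"z": 0,"spin": 0},{"x": 0,"y": 0,"z": 0,"spin": 0},{"x": 0,"y": 0,"z": 0,"spin": 0},{"x": 0,"y": 0,"z": 0,"spin": 0},{"x": 0,"y": 0,"z": 0,"spin": 0},{"x": 0,"y": 0,"z": 0,"spin": 0},{"x": 0,"y": 0,"z": 0,"spin": 0}], "gripper": 0, "grip_force": 25}}

```text
clock: 4.55
ee_pos: [0.3915, -0.2628, 0.0057]
eef_rot: [0.0, 0.716, -0.698, -0.0]
force: [-0.7, -0.2, 0.3]
gripper_width: 0.0007
finger_force: 0.0
```

```bash
python3 - <<'E'
from h import *
plan(.3924+.002-.002,-.263+.085,.006,-3.115);print(R().round(3),manip.sense()["force"])
c=cam();cv2.imwrite("pics/g2.png",crop(c,350,225,100,100,5))
E
```

```text
tcp [ 0.3915 -0.2628  0.0057] yaw -3.117 q6 0.2 w 0.0007 t 4.55
 shift cm [-8.48 -0.3  -0.03]  spin -0.002
[[ 0.025 -1.    -0.   ]
 [-1.    -0.025  0.   ]
 [-0.     0.    -1.   ]] [-0.67476289 -0.24585811  0.30041099]
```

View pics/g2.png

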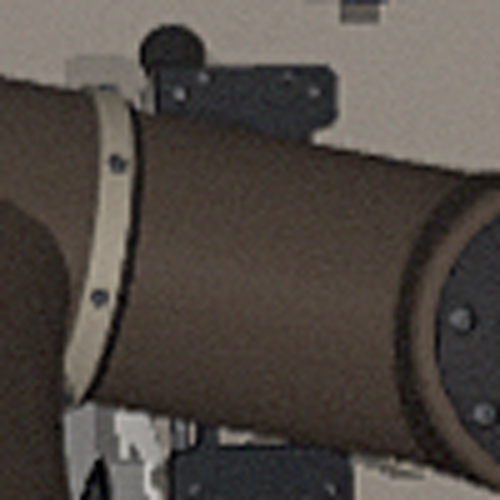

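Missed: the fingers closed to nothing. The arm hides the top view, so I'll look with the scene camera.

```bash
python3 - <<'E'
from h import *
s=cam("scene")
for p in [(.3915,-.2628,.0057),(.3924,-.249,.028),(.393,-.263,.028)]: print(w2p(s,p))
u,v=w2p(s,(.39,-.28,.03)).astype(int);print(u,v);cv2.imwrite("pics/g2s.png",crop(s,u-60,v-60,120,110,5))
E
```

```text
[171.02190536 209.29315509]
[174.95507738 201.80858815]
[169.46807889 202.73873603]
162 202
```

View pics/g2s.png

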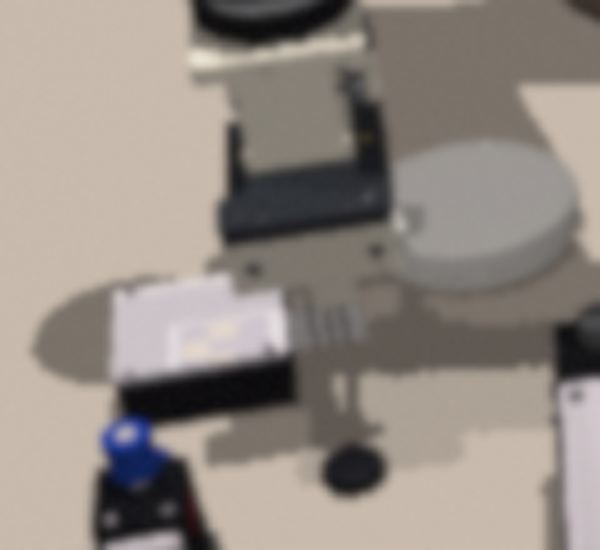

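The handle's scene pixel (175,202) matches my top-view fit, so I need to see where the fingers actually are.

```bash
python3 - <<'E'
from h import *
s=cam("scene")
im=crop(s,140,180,50,50,12)
im=cv2.convertScaleAbs(im,alpha=1.6,beta=-20)
q=lambda p:tuple(((w2p(s,p)-[140,180]+.5)*12).astype(int).tolist())
for x in(.3705,.3915,.4125):
  for z in (.0057,.04): cv2.circle(im,q((x,-.263,z)),3,(255,0,255) if z<.02 else (0,255,0),-1)
hb=[(.387,-.249,.028),(.399,-.249,.028),(.4,-.285,.028),(.388,-.285,.028)]
cv2.polylines(im,[np.array([q(p) for p in hb])],True,(0,255,255),1)
cv2.polylines(im,[np.array([q((.488,y,.0717)) for y in(-.302,-.224)])],False,(255,255,0),1)
cv2.imwrite("pics/g3s.png",im)
E
```

```text
(no output)
```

View pics/g3s.png

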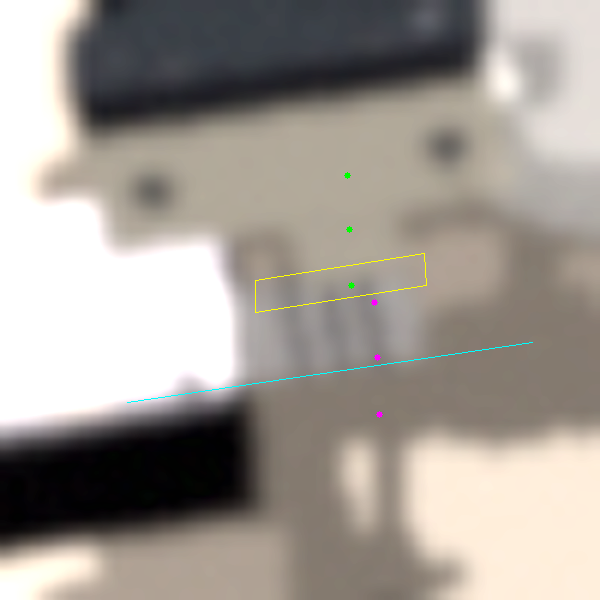

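The body sits about 10 px higher in the picture than the reported TCP implies. I'll raise the arm clear and compare the visible fingertips with the projected TCP.

>>> {"op": "drive_tool", "data": {"series": [{"x": 0,"y": 0,"z": -2,"spin": 0},{"x": 0,"y": 0,"z": -3,"spin": 0},{"x": 0,"y": 0,"z": -3,"spin": 0},{"x": 0,"y": 0,"z": -2,"spin": 0},{"x": 0,"y": 0,"z": 0,"spin": 0},{"x": 0,"y": 0,"z": 0,"spin": 0},{"x": 0,"y": 0,"z": 0,"spin": 0}], "gripper": 4}}

```text
clock: 5.4
ee_pos: [0.3908, -0.2626, 0.105]
eef_rot: [0.0, 0.716, -0.698, -0.001]
force: [0.1, 0.2, -1.0]
gripper_width: 0.0395
finger_force: 0.0
```

```bash
python3 - <<'E'
from h import *
s=cam("scene");c=cam();p=manip.sense()["ee_pos"];print(p,manip.sense()["gripper_width"])
def mk(c,w,h,k,off):
    u,v=w2p(c,p).astype(int);u-=w//2;v-=h//2+off;u=max(u,0)
    im=crop(c,u,v,w,h,k)
    for d in [(0,0,0),(0.02,0,0),(-.02,0,0),(0.0965,.039,.066),(.0965,-.039,.066),(0,0,.019)]:
        cv2.circle(im,tuple(((w2p(c,p+d)-[u,v]+.5)*k).astype(int).tolist()),3,(255,0,255) if d[2]==0 else (0,255,0),-1)
    return im
cv2.imwrite("pics/g4.png",np.hstack([mk(s,80,100,5,10),mk(c,80,100,5,0)]))
E
```

```text
[ 0.39086038 -0.26264559  0.10483837] 0.0399935267844499
```

View pics/g4.png

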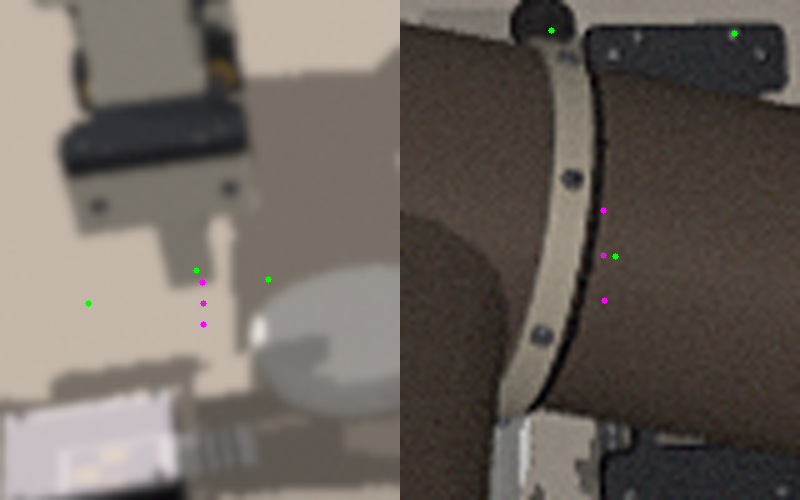

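```bash
python3 - <<'E'
from h import *
np.set_printoptions(suppress=True,precision=4)
s=cam("scene");c=cam()
print("base",p2w(s,246,131,0.0),p2w(s,246,125,0.02),w2p(s,(0,0,0)))
# fingertip front observed full px
p=manip.sense()["ee_pos"];u,v=w2p(s,p).astype(int);u-=40;v-=60
f=(u+190/5,v+288/5);print("tip obs",f,"exp",w2p(s,p+[.03,0,0]))
for z in (.08,.105,.13,.15):print(z,p2w(s,*f,z))
# scene vs top, station platen corners seen at scene
S=(.609,.0065,-.0696)
for l in [(70,170),(70,-170),(-170,60),(-170,-60),(-70,170),(-70,-170)]: print(l,w2p(s,loc(*S,(l[0]/1e3,l[1]/1e3,.06))).round(1))
cv2.imwrite("pics/s5.png",crop(s,90,90,300,210,2.6))
print(manip.sense()["q"])
E
```

```text
base [-0.0166  0.0017  0.    ] [-0.0218  0.004   0.02  ] [246.2843 133.1748]
tip obs (np.float64(162.0), np.float64(174.6)) exp [164.3092 183.6208]
0.08 [ 0.335 -0.272  0.08 ]
0.105 [ 0.3772 -0.2678  0.105 ]
0.13 [ 0.4194 -0.2637  0.13  ]
0.15 [ 0.4531 -0.2603  0.15  ]
(70, 170) [372.7 238.7]
(70, -170) [216.  257.9]
(-170, 60) [302.  184.3]
(-170, -60) [255.9 189.1]
(-70, 170) [354.2 201.9]
(-70, -170) [213.8 217.5]
[-0.1723  0.1076 -0.5519 -0.0001 -0.9129  0.1973]
```

View pics/s5.png

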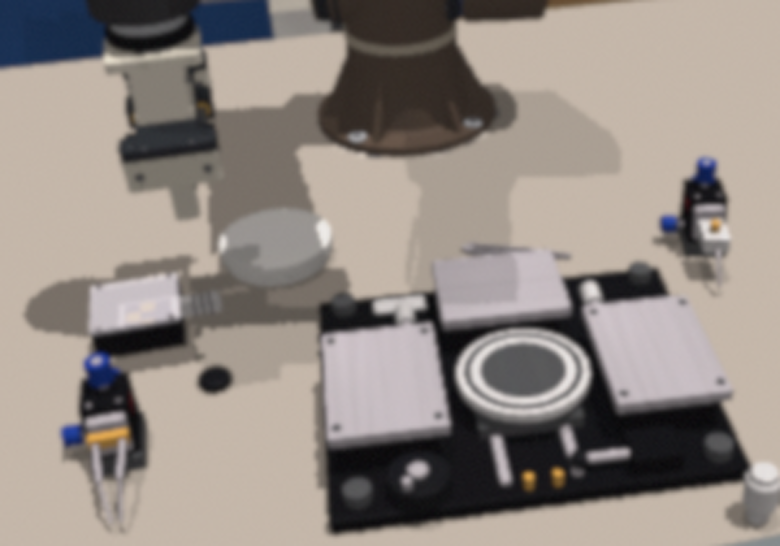

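Station corners, base and handle agree between the two cameras, but the fingertips look about 20 mm off. I'll settle it with a gentle touch-down on bare table.

>>> {"op": "drive_tool", "data": {"series": [{"x": -2,"y": -1.5,"z": 0,"spin": 0},{"x": -2,"y": -1.5,"z": 2,"spin": 0},{"x": -2,"y": -1,"z": 3,"spin": 0},{"x": 0,"y": 0,"z": 3,"spin": 0},{"x": 0,"y": 0,"z": 0.8,"spin": 0},{"x": 0,"y": 0,"z": 0.3,"spin": 0},{"x": 0,"y": 0,"z": 0.2,"spin": 0},{"x": 0,"y": 0,"z": 0,"spin": 0},{"x": 0,"y": 0,"z": 0,"spin": 0}], "gripper": 0}}

```text
clock: 6.5
ee_pos: [0.4307, -0.2022, 0.0137]
eef_rot: [-0.001, 0.716, -0.698, 0.001]
force: [-1.1, -0.8, 0.3]
gripper_width: 0.0003
finger_force: 0.0
```

>>> {"op": "drive_tool", "data": {"series": [{"x": 0,"y": 0,"z": 0.2,"spin": 0},{"x": 0,"y": 0,"z": 0.1,"spin": 0},{"x": 0,"y": 0,"z": 0.1,"spin": 0},{"x": 0,"y": 0,"z": 0,"spin": 0},{"x": 0,"y": 0,"z": 0,"spin": 0}]}}

```text
clock: 7.0
ee_pos: [0.43, -0.2018, 0.0087]
eef_rot: [0.0, 0.716, -0.698, -0.0]
force: [0.3, -0.4, -0.4]
gripper_width: 0.0005
finger_force: 0.0
```

```bash
python3 - <<'E'
from h import *
np.set_printoptions(suppress=True,precision=4)
m=manip.sense();print(m["ee_pos"],m["force"],m["gripper_width"])
s=cam("scene");u,v=w2p(s,m["ee_pos"]);print(u,v)
u0,v0=int(u)-30,int(v)-40
im=crop(s,u0,v0,60,60,10)
cv2.circle(im,(int((u-u0+.5)*10),int((v-v0+.5)*10)),4,(255,0,255),-1)
cv2.imwrite("pics/g5.png",im)
E
```

```text
[ 0.43   -0.2018  0.0087] [ 0.3463 -0.4344 -0.4342] 0.0005158569072587579
195.3078624968658 213.4356859590016
```

View pics/g5.png

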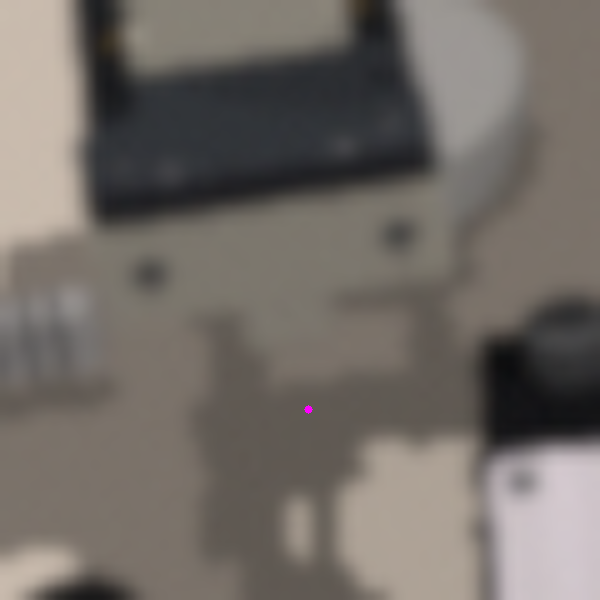

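>>> {"op": "drive_tool", "data": {"series": [{"x": 0,"y": 0,"z": 0.2,"spin": 0},{"x": 0,"y": 0,"z": 0.2,"spin": 0},{"x": 0,"y": 0,"z": 0.2,"spin": 0},{"x": 0,"y": 0,"z": 0.1,"spin": 0},{"x": 0,"y": 0,"z": 0,"spin": 0}]}}

```text
clock: 7.55
ee_pos: [0.4298, -0.2018, 0.0015]
eef_rot: [0.0, 0.716, -0.698, -0.0]
force: [-0.0, -0.1, 0.1]
gripper_width: 0.0008
finger_force: 0.0
```

>>> {"op": "drive_tool", "data": {"series": [{"x": 0,"y": 0,"z": 0.1,"spin": 0},{"x": 0,"y": 0,"z": 0.1,"spin": 0},{"x": 0,"y": 0,"z": 0.1,"spin": 0},{"x": 0,"y": 0,"z": 0,"spin": 0}]}}

```text
clock: 7.95
ee_pos: [0.4299, -0.2018, -0.0014]
eef_rot: [0.0, 0.716, -0.698, -0.0]
force: [-0.2, 1.0, -0.2]
gripper_width: 0.0006
finger_force: 0.0
```

No contact at a reported z of −1.4 mm, so the fingertips really are higher than reported. Continuing carefully.

>>> {"op": "drive_tool", "data": {"series": [{"x": 0,"y": 0,"z": 0.1,"spin": 0},{"x": 0,"y": 0,"z": 0.1,"spin": 0},{"x": 0,"y": 0,"z": 0.1,"spin": 0},{"x": 0,"y": 0,"z": 0.1,"spin": 0},{"x": 0,"y": 0,"z": 0,"spin": 0}]}}

```text
clock: 8.45
ee_pos: [0.43, -0.2018, -0.0054]
eef_rot: [0.0, 0.716, -0.698, -0.0]
force: [0.4, 0.2, -0.2]
gripper_width: 0.0002
finger_force: 0.0
```

>>> {"op": "drive_tool", "data": {"series": [{"x": 0,"y": 0,"z": 0.1,"spin": 0},{"x": 0,"y": 0,"z": 0.1,"spin": 0},{"x": 0,"y": 0,"z": 0.1,"spin": 0},{"x": 0,"y": 0,"z": 0.1,"spin": 0},{"x": 0,"y": 0,"z": 0,"spin": 0}]}}

```text
clock: 8.95
ee_pos: [0.4299, -0.2018, -0.0094]
eef_rot: [0.0, 0.716, -0.698, -0.0]
force: [0.5, -0.7, -0.1]
gripper_width: 0.0005
finger_force: 0.0
```

>>> {"op": "drive_tool", "data": {"series": [{"x": 0,"y": 0,"z": 0.1,"spin": 0},{"x": 0,"y": 0,"z": 0.1,"spin": 0},{"x": 0,"y": 0,"z": 0.1,"spin": 0},{"x": 0,"y": 0,"z": 0.1,"spin": 0},{"x": 0,"y": 0,"z": 0,"spin": 0}]}}

```text
clock: 9.45
ee_pos: [0.4299, -0.2018, -0.0134]
eef_rot: [0.0, 0.716, -0.698, -0.0]
force: [-0.3, -0.5, -0.8]
gripper_width: 0.0005
finger_force: 0.0
```

>>> {"op": "drive_tool", "data": {"series": [{"x": 0,"y": 0,"z": 0.1,"spin": 0},{"x": 0,"y": 0,"z": 0.1,"spin": 0},{"x": 0,"y": 0,"z": 0.1,"spin": 0},{"x": 0,"y": 0,"z": 0,"spin": 0}]}}

```text
clock: 9.85
ee_pos: [0.4299, -0.2018, -0.0164]
eef_rot: [0.0, 0.716, -0.698, -0.0]
force: [-1.2, 0.8, 0.2]
gripper_width: 0.0003
finger_force: 0.0
```

>>> {"op": "drive_tool", "data": {"series": [{"x": 0,"y": 0,"z": 0.1,"spin": 0},{"x": 0,"y": 0,"z": 0.1,"spin": 0},{"x": 0,"y": 0,"z": 0.1,"spin": 0},{"x": 0,"y": 0,"z": 0,"spin": 0}]}}

```text
clock: 10.25
ee_pos: [0.4299, -0.2018, -0.0194]
eef_rot: [0.0, 0.716, -0.698, -0.0]
force: [-0.4, 0.3, -0.5]
gripper_width: 0.0003
finger_force: 0.0
```

```bash
python3 - <<'E'
from h import *
np.set_printoptions(suppress=True,precision=4)
m=manip.sense();print(m["ee_pos"],m["force"],m["q"])
s=cam("scene");cv2.imwrite("pics/g6full.png",s["pixels"])
u,v=w2p(s,m["ee_pos"]);print(u,v)
c=cam();cv2.imwrite("pics/g6top.png",c["pixels"])
E
```

```text
[ 0.4299 -0.2018 -0.0194] [-0.3712  0.2548 -0.5006] [-0.0232  0.2984 -0.6829 -0.0001 -0.5898  0.0482]
196.81494779534353 221.98621179370753
```

>>> {"op": "drive_tool", "data": {"series": [{"x": 0,"y": 0,"z": 0.1,"spin": 0},{"x": 0,"y": 0,"z": 0.1,"spin": 0},{"x": 0,"y": 0,"z": 0.1,"spin": 0},{"x": 0,"y": 0,"z": 0,"spin": 0}]}}

```text
clock: 10.75
ee_pos: [0.4299, -0.2018, -0.0224]
eef_rot: [0.0, 0.716, -0.698, -0.0]
force: [0.8, 0.3, -0.3]
gripper_width: 0.0001
finger_force: 0.0
```

>>> {"op": "drive_tool", "data": {"series": [{"x": 0,"y": 0,"z": 0.1,"spin": 0},{"x": 0,"y": 0,"z": 0.1,"spin": 0},{"x": 0,"y": 0,"z": 0,"spin": 0}]}}

```text
clock: 11.05
ee_pos: [0.4299, -0.2018, -0.0244]
eef_rot: [0.0, 0.716, -0.698, -0.0]
force: [-0.4, -0.1, 0.4]
gripper_width: 0.0005
finger_force: 0.0
```

>>> {"op": "drive_tool", "data": {"series": [{"x": 0,"y": 0,"z": 0.1,"spin": 0},{"x": 0,"y": 0,"z": 0.1,"spin": 0},{"x": 0,"y": 0,"z": 0.1,"spin": 0},{"x": 0,"y": 0,"z": 0,"spin": 0}]}}

```text
clock: 11.45
ee_pos: [0.4299, -0.2018, -0.0274]
eef_rot: [0.0, 0.716, -0.698, -0.0]
force: [0.3, 0.4, -0.6]
gripper_width: 0.0003
finger_force: 0.0
```

>>> {"op": "drive_tool", "data": {"series": [{"x": 0,"y": 0,"z": 0.1,"spin": 0},{"x": 0,"y": 0,"z": 0.1,"spin": 0},{"x": 0,"y": 0,"z": 0,"spin": 0}]}}

```text
clock: 11.75
ee_pos: [0.4299, -0.2018, -0.0294]
eef_rot: [0.0, 0.716, -0.698, -0.0]
force: [-0.1, -0.3, -0.4]
gripper_width: 0.0001
finger_force: 0.0
```

```bash
python3 - <<'E'
from h import *
m=manip.sense();print(m["ee_pos"],m["force"],m["q"],m["joint_torque"])
s=cam("scene")
u,v=w2p(s,m["ee_pos"]);print(u,v)
cv2.imwrite("pics/g7.png",crop(s,150,160,80,80,7))
E
```

```text
[ 0.42990485 -0.20181218 -0.02939045] [-0.09844484 -0.33005433 -0.38915342] [-2.31840899e-02  3.16429361e-01 -6.91491593e-01 -3.72475783e-05
 -5.63158658e-01  4.81989233e-02] [ 7.27346807e-03 -4.22769785e+01  1.66928011e+01  3.97438422e+00
  8.29386944e-02  2.54149290e-04]
197.33870382842184 224.96887441976807
```

View pics/g7.png

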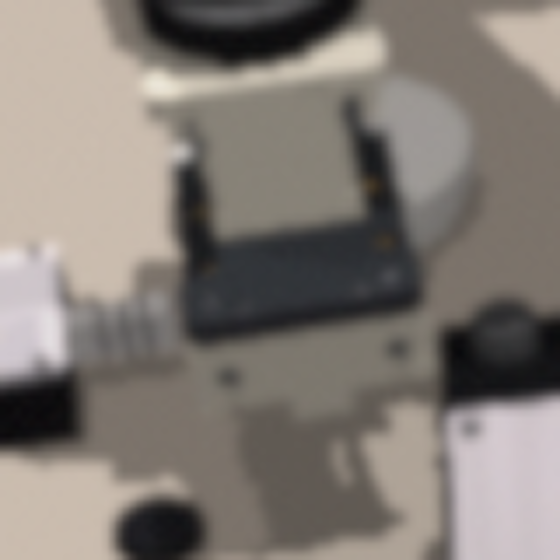

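The fingertip is still clear of its shadow, at px (195.6,218.8). I'll work out the offset numerically.

```bash
python3 - <<'E'
from h import *
np.set_printoptions(suppress=True,precision=4)
s=cam("scene")
for px,p in [((195.6,218.8),(.43,-.2018,-.0294)),((193.5,208),(.43,-.2018,.0087)),((162,173.8),(.3909,-.2626,.1048))]:
    print(p)
    for db in (0,.01,.02,.03,.04,.05): print("  ",db,p2w(s,*px,p[2]+db)-np.array(p))
# light direction: shadow of gripper etc
E
```

```text
(0.43, -0.2018, -0.0294)
   0 [-0.028  -0.0026  0.    ]
   0.01 [-0.0146 -0.0022  0.01  ]
   0.02 [-0.0013 -0.0017  0.02  ]
   0.03 [ 0.0121 -0.0012  0.03  ]
   0.04 [ 0.0254 -0.0008  0.04  ]
   0.05 [ 0.0388 -0.0003  0.05  ]
(0.43, -0.2018, 0.0087)
   0 [-0.0251 -0.003   0.    ]
   0.01 [-0.011  -0.0025  0.01  ]
   0.02 [ 0.003 -0.002  0.02 ]
   0.03 [ 0.0171 -0.0015  0.03  ]
   0.04 [ 0.0312 -0.001   0.04  ]
   0.05 [ 0.0452 -0.0005  0.05  ]
(0.3909, -0.2626, 0.1048)
   0 [-0.0179 -0.0052  0.    ]
   0.01 [-0.001  -0.0036  0.01  ]
   0.02 [ 0.016  -0.0019  0.02  ]
   0.03 [ 0.0329 -0.0002  0.03  ]
   0.04 [0.0498 0.0015 0.04  ]
   0.05 [0.0668 0.0031 0.05  ]
```

All three sightings fit the fingertips being about 30–35 mm higher than reported. I'll finish the touch-down to get the exact number.

>>> {"op": "drive_tool", "data": {"series": [{"x": 0,"y": 0,"z": 0.1,"spin": 0},{"x": 0,"y": 0,"z": 0.1,"spin": 0},{"x": 0,"y": 0,"z": 0,"spin": 0}]}}

```text
clock: 12.15
ee_pos: [0.4302, -0.2019, -0.0296]
eef_rot: [-0.0, 0.716, -0.698, 0.0]
force: [-6.2, 4.2, 25.3]
gripper_width: 0.0007
finger_force: 12.8
```

>>> {"op": "drive_tool", "data": {"series": [{"x": 0,"y": 0,"z": 0.1,"spin": 0},{"x": 0,"y": 0,"z": 0.1,"spin": 0},{"x": 0,"y": 0,"z": 0,"spin": 0}]}}

```text
clock: 12.45
ee_pos: [0.4302, -0.2019, -0.0298]
eef_rot: [-0.0, 0.716, -0.698, 0.001]
force: [-14.7, 9.6, 54.8]
gripper_width: 0.0007
finger_force: 27.2
```

Contact came at a reported z of −29.5 mm, so true tip height = reported + 29.5 mm. I'll use that from here on, starting with the handle again.

>>> {"op": "drive_tool", "data": {"series": [{"x": 0,"y": 0,"z": -2,"spin": 0},{"x": 0,"y": 0,"z": -3,"spin": 0},{"x": 0,"y": 0,"z": -3,"spin": 0},{"x": 2,"y": 1.3,"z": 0,"spin": 0},{"x": 2,"y": 1.3,"z": 0,"spin": 0},{"x": 2,"y": 1.3,"z": 0,"spin": 0},{"x": 0,"y": 0,"z": 0,"spin": 0},{"x": 0,"y": 0,"z": 0,"spin": 0},{"x": 0,"y": 0,"z": 0,"spin": 0}], "gripper": 4}}

```text
clock: 13.35
ee_pos: [0.3928, -0.2625, 0.0468]
eef_rot: [-0.0, 0.716, -0.698, 0.0]
force: [-0.6, 0.1, -0.7]
gripper_width: 0.04
finger_force: 0.0
```

```bash
python3 plan.py .393 -.263 -.0235 -3.115
```

```text
tcp [ 0.3928 -0.2625  0.0468] yaw -3.116 q6 0.2 w 0.04 t 13.35
 shift cm [ 0.05 -0.01  7.03]  spin -0.001
```

>>> {"op": "drive_tool", "data": {"series": [{"x": 0,"y": 0,"z": 2,"spin": 0},{"x": 0,"y": 0,"z": 2,"spin": 0},{"x": 0,"y": 0,"z": 0.5,"spin": 0},{"x": 0,"y": 0,"z": 0.3,"spin": 0},{"x": 0,"y": 0,"z": 0.1,"spin": 0},{"x": 0,"y": 0,"z": 0.1,"spin": 0},{"x": 0,"y": 0,"z": 0,"spin": 0}]}}

```text
clock: 14.05
ee_pos: [0.393, -0.2628, -0.0028]
eef_rot: [-0.0, 0.716, -0.698, 0.0]
force: [0.6, 0.1, 0.3]
gripper_width: 0.0397
finger_force: 0.0
```

>>> {"op": "drive_tool", "data": {"series": [{"x": 0,"y": 0,"z": 0.2,"spin": 0},{"x": 0,"y": 0,"z": 0.2,"spin": 0},{"x": 0,"y": 0,"z": 0,"spin": 0}]}}

```text
clock: 14.35
ee_pos: [0.3924, -0.2628, -0.0074]
eef_rot: [0.0, 0.716, -0.698, -0.0]
force: [0.1, 0.3, 0.5]
gripper_width: 0.0396
finger_force: 0.0
```

Clear of the handle top, so I'll go down and grip.

>>> {"op": "drive_tool", "data": {"series": [{"x": 0,"y": 0,"z": 0.5,"spin": 0},{"x": 0,"y": 0,"z": 0.5,"spin": 0},{"x": 0,"y": 0,"z": 0.5,"spin": 0},{"x": 0,"y": 0,"z": 0,"spin": 0},{"x": 0,"y": 0,"z": 0,"spin": 0}]}}

```text
clock: 14.85
ee_pos: [0.3923, -0.2628, -0.0225]
eef_rot: [0.0, 0.716, -0.698, -0.0]
force: [0.3, 0.0, -0.0]
gripper_width: 0.04
finger_force: 0.0
```

>>> {"op": "drive_tool", "data": {"series": [{"x": 0,"y": 0,"z": 0,"spin": 0},{"x": 0,"y": 0,"z": 0,"spin": 0},{"x": 0,"y": 0,"z": 0,"spin": 0},{"x": 0,"y": 0,"z": 0,"spin": 0},{"x": 0,"y": 0,"z": 0,"spin": 0},{"x": 0,"y": 0,"z": 0,"spin": 0}], "gripper": 0, "grip_force": 20}}

```text
clock: 15.45
ee_pos: [0.3927, -0.2628, -0.0222]
eef_rot: [-0.0, 0.716, -0.698, 0.0]
force: [0.0, 0.5, 1.5]
gripper_width: 0.0121
finger_force: 20.0
```

```bash
python3 plan.py .3932 -.178 -.0215 -3.115; python3 -c "
from h import *
print(manip.sense()['force'],manip.sense()['finger_force'])"
```

```text
tcp [ 0.3927 -0.2628 -0.0222] yaw -3.117 q6 0.2 w 0.0121 t 15.45
 shift cm [-8.48 -0.27 -0.07]  spin -0.002
[0.00156749 0.45431027 1.46728661] 19.98098373413086
```

Handle gripped at 12.1 mm. I'll lift it a hair and draw it straight out.

>>> {"op": "drive_tool", "data": {"series": [{"x": 0,"y": 0,"z": -0.15,"spin": 0},{"x": -0.5,"y": 0,"z": 0,"spin": 0},{"x": -1,"y": -0.02,"z": 0,"spin": 0},{"x": -1,"y": -0.02,"z": 0,"spin": 0},{"x": -1,"y": -0.02,"z": 0,"spin": 0},{"x": -1,"y": -0.03,"z": 0,"spin": 0},{"x": -1,"y": -0.03,"z": 0,"spin": 0},{"x": -1,"y": -0.03,"z": 0,"spin": 0},{"x": -1,"y": -0.03,"z": 0,"spin": 0},{"x": -1,"y": 0,"z": 0,"spin": 0},{"x": -0.5,"y": 0,"z": 0,"spin": 0},{"x": 0,"y": 0,"z": 0,"spin": 0}]}}

```text
clock: 16.65
ee_pos: [0.3921, -0.1721, -0.0207]
eef_rot: [-0.0, 0.716, -0.698, 0.0]
force: [0.9, 0.3, -1.6]
gripper_width: 0.0121
finger_force: 20.0
```

>>> {"op": "drive_tool", "data": {"series": [{"x": 0,"y": 0,"z": -1,"spin": 0},{"x": 0,"y": 0,"z": -2,"spin": 0},{"x": 0,"y": 0,"z": -3,"spin": 0},{"x": 0,"y": 0,"z": -3,"spin": 0},{"x": 0,"y": 0,"z": -3,"spin": 0},{"x": 0,"y": 0,"z": 0,"spin": 0.1},{"x": 0,"y": 0,"z": 0,"spin": 0.13},{"x": 0,"y": 0,"z": 0,"spin": 0.13},{"x": 0,"y": 0,"z": 0,"spin": 0.13},{"x": 0,"y": 0,"z": 0,"spin": 0.13},{"x": 0,"y": 0,"z": 0,"spin": 0.13},{"x": 0,"y": 0,"z": 0,"spin": 0.13},{"x": 0,"y": 0,"z": 0,"spin": 0.13},{"x": 0,"y": 0,"z": 0,"spin": 0.13},{"x": 0,"y": 0,"z": 0,"spin": 0.13},{"x": 0,"y": 0,"z": 0,"spin": 0.13},{"x": 0,"y": 0,"z": 0,"spin": 0.13},{"x": 0,"y": 0,"z": 0,"spin": 0.1},{"x": 0,"y": 0,"z": 0,"spin": 0.03},{"x": 0,"y": 0,"z": 0,"spin": 0}]}}

```text
clock: 18.65
ee_pos: [0.3921, -0.173, 0.0997]
eef_rot: [0.0, 0.032, 0.999, 0.0]
force: [0.4, -0.5, -0.9]
gripper_width: 0.0118
finger_force: 20.0
```

```bash
python3 plan.py .6688 .0042 .09 1.501
```

```text
tcp [ 0.3921 -0.173   0.0997] yaw 1.507 q6 -1.68 w 0.0118 t 18.65
 shift cm [-26.5   19.44   0.98]  spin 0.006
```

>>> {"op": "drive_tool", "data": {"series": [{"x": -1,"y": 0.7,"z": 0,"spin": 0},{"x": -2,"y": 1.4,"z": 0,"spin": 0},{"x": -2.5,"y": 1.9,"z": 0,"spin": 0},{"x": -2.5,"y": 1.9,"z": 0,"spin": 0},{"x": -2.5,"y": 1.9,"z": 0,"spin": 0},{"x": -2.5,"y": 1.9,"z": 0,"spin": 0},{"x": -2.5,"y": 1.9,"z": 0,"spin": 0},{"x": -2.5,"y": 1.9,"z": 0,"spin": 0},{"x": -2.5,"y": 1.9,"z": 0,"spin": 0},{"x": -2.5,"y": 1.7,"z": 0,"spin": 0},{"x": -2,"y": 1.2,"z": 0,"spin": 0},{"x": -1,"y": 0.8,"z": 0,"spin": 0},{"x": -0.5,"y": 0.3,"z": 0,"spin": 0},{"x": 0,"y": 0,"z": 0,"spin": 0},{"x": 0,"y": 0,"z": 0,"spin": 0},{"x": 0,"y": 0,"z": 0,"spin": 0}]}}

```text
clock: 20.25
ee_pos: [0.6684, 0.0034, 0.0996]
eef_rot: [0.0, 0.032, 0.999, 0.0]
force: [-0.2, -0.1, -0.4]
gripper_width: 0.0119
finger_force: 20.0
```

```bash
python3 - <<'E'
from h import *
plan(.6688,.0042,.0225,1.501)
c=cam();cv2.imwrite("pics/t8.png",c["pixels"])
# gold pads visible?
hsv=cv2.cvtColor(c["pixels"],cv2.COLOR_BGR2HSV)[140:235,225:330]
m=cv2.inRange(hsv,(8,35,110),(30,255,255));n,l,st,ce=cv2.connectedComponentsWithStats(m)
print([(st[i,4],(ce[i]+[225,140]).round(1).tolist()) for i in range(1,n) if st[i,4]>5])
E
```

```text
tcp [0.6684 0.0034 0.0996] yaw 1.506 q6 -1.93 w 0.0119 t 20.25
 shift cm [-0.04  0.08  7.71]  spin 0.005
[(np.int32(32), [270.7, 181.6]), (np.int32(32), [283.2, 182.4]), (np.int32(32), [276.6, 188.2])]
```

```bash
cat > pads.py <<'E'
from h import *
from scipy.optimize import least_squares
np.set_printoptions(suppress=True,precision=4)
def carrier(c,zpad):
    hsv=cv2.cvtColor(c["pixels"],cv2.COLOR_BGR2HSV)[150:225,235:320]
    m=cv2.inRange(hsv,(8,35,100),(30,255,255));n,l,st,ce=cv2.connectedComponentsWithStats(m)
    b=sorted([(st[i,4],*(ce[i]+[235,150])) for i in range(1,n)])[-3:];b.sort(key=lambda t:t[1]);print([t[0] for t in b])
    b=[np.array(t[1:]) for t in b]
    f=lambda p:np.ravel([w2p(c,loc(*p,l))-q for l,q in zip([(0,.014,zpad),(-.014,0,zpad),(0,-.014,zpad)],b)])
    r=least_squares(f,[.61,0,0]);print("carrier",r.x,"rms",np.sqrt((r.fun**2).mean()));return r.x
if __name__=="__main__":
    import sys
    carrier(cam(),float(sys.argv[1]))
E
python3 pads.py .1373
```

```text
[np.int32(34), np.int32(31), np.int32(34)]
carrier [ 0.607   0.0084 -0.0563] rms 0.03916760875819934
```

>>> {"op": "drive_tool", "data": {"series": [{"x": -0.4,"y": 0,"z": 0,"spin": 0.013},{"x": 0,"y": 0,"z": 1.5,"spin": 0},{"x": 0,"y": 0,"z": 2,"spin": 0},{"x": 0,"y": 0,"z": 2,"spin": 0},{"x": 0,"y": 0,"z": 1,"spin": 0},{"x": 0,"y": 0,"z": 0.6,"spin": 0},{"x": 0,"y": 0,"z": 0.2,"spin": 0},{"x": 0,"y": 0,"z": 0.2,"spin": 0},{"x": 0,"y": 0,"z": 0.1,"spin": 0},{"x": 0,"y": 0,"z": 0,"spin": 0},{"x": 0,"y": 0,"z": 0,"spin": 0}]}}

```text
clock: 21.45
ee_pos: [0.6733, 0.0036, 0.0238]
eef_rot: [0.0, 0.039, 0.999, 0.0]
force: [-0.1, 0.5, -1.6]
gripper_width: 0.0116
finger_force: 20.0
```

```bash
python3 pads.py .0605; python3 plan.py .6725 .0042 .0218 1.501
```

```text
[np.int32(27), np.int32(27), np.int32(27)]
carrier [ 0.6121  0.0093 -0.0629] rms 0.0955544476268143
tcp [0.6733 0.0037 0.0238] yaw 1.494 q6 -1.94 w 0.0118 t 21.5
 shift cm [0.08 0.05 0.2 ]  spin -0.007
```

>>> {"op": "drive_tool", "data": {"series": [{"x": 0.1,"y": -0.1,"z": 0.1,"spin": 0},{"x": 0,"y": 0,"z": 0.05,"spin": 0},{"x": 0,"y": 0,"z": 0.05,"spin": 0},{"x": 0,"y": 0,"z": 0,"spin": 0}]}}

```text
clock: 21.9
ee_pos: [0.6722, 0.0027, 0.0225]
eef_rot: [0.0, 0.038, 0.999, -0.0]
force: [-3.1, 1.9, 7.6]
gripper_width: 0.0119
finger_force: 24.0
```

Contact with the chuck, so I'll release, rise and check.

>>> {"op": "drive_tool", "data": {"series": [{"x": 0,"y": 0,"z": 0,"spin": 0},{"x": 0,"y": 0,"z": 0,"spin": 0},{"x": 0,"y": 0,"z": 0,"spin": 0},{"x": 0,"y": 0,"z": 0,"spin": 0},{"x": 0,"y": 0,"z": 0,"spin": 0},{"x": 0,"y": 0,"z": -1,"spin": 0},{"x": 0,"y": 0,"z": -3,"spin": 0},{"x": 0,"y": 0,"z": -3,"spin": 0},{"x": 0,"y": 0,"z": -3,"spin": 0},{"x": 0,"y": 0,"z": -2,"spin": 0},{"x": 0,"y": 0,"z": 0,"spin": 0},{"x": 0,"y": 0,"z": 0,"spin": 0}], "gripper": 4}}

```text
clock: 23.1
ee_pos: [0.6718, 0.0027, 0.1419]
eef_rot: [0.0, 0.039, 0.999, 0.0]
force: [-0.1, -0.3, -0.3]
gripper_width: 0.0402
finger_force: 0.0
```

```bash
python3 pads.py .0595; python3 plan.py .57 .36 .14 1.865;python3 - <<'E'
from h import *
c=cam();g=cv2.cvtColor(c["pixels"],cv2.COLOR_BGR2GRAY)
# outer chuck ring: bright pixels around centre, radial edge search
o=np.array([277.1,186.9]);pts=[]
for a in np.arange(0,2*np.pi,.1):
    r=np.arange(20,30,.25);u=o[0]+r*np.cos(a);v=o[1]+r*np.sin(a)
    p=cv2.remap(g.astype(np.float32),u[None].astype(np.float32),v[None].astype(np.float32),1)[0]
    d=np.diff(cv2.blur(p[None],(5,1))[0]);i=d.argmin()
    if d[i]<-3: pts.append((u[i],v[i]))
e=cv2.fitEllipse(np.array(pts,np.float32));print(len(pts),e,p2w(c,*e[0],.052))
E
```

```text
[np.int32(27), np.int32(27), np.int32(29)]
carrier [ 0.6105  0.0086 -0.072 ] rms 0.03507283867184808
tcp [0.6713 0.0026 0.1409] yaw 1.493 q6 -1.94 w 0.0399 t 23.15
 shift cm [12.87 34.85  0.11]  spin -0.372
63 ((276.9540100097656, 186.3475799560547), (47.34791564941406, 48.218631744384766), 40.60429000854492) [0.61157123 0.00801664 0.052     ]
```

Milestone done: the carrier is within about 1 mm of the chuck axis and square. Now the single positioner.

>>> {"op": "drive_tool", "data": {"series": [{"x": 1,"y": 2,"z": 0,"spin": 0},{"x": 1,"y": 3,"z": 0,"spin": 0},{"x": 1.2,"y": 3.5,"z": 0,"spin": 0},{"x": 1.2,"y": 3.5,"z": 0,"spin": 0},{"x": 1.2,"y": 3.5,"z": 0,"spin": 0},{"x": 1.2,"y": 3.5,"z": 0,"spin": 0},{"x": 1.2,"y": 3.5,"z": 0,"spin": 0},{"x": 1.2,"y": 3.5,"z": 0,"spin": 0},{"x": 1.2,"y": 3.5,"z": 0,"spin": 0},{"x": 1.2,"y": 3,"z": 0,"spin": 0},{"x": 1.2,"y": 2,"z": 0,"spin": 0},{"x": 0,"y": 0,"z": 0,"spin": -0.1},{"x": 0,"y": 0,"z": 0,"spin": -0.12},{"x": 0,"y": 0,"z": 0,"spin": -0.1},{"x": 0,"y": 0,"z": 0,"spin": -0.05},{"x": 0,"y": 0,"z": 0,"spin": 0},{"x": 0,"y": 0,"z": 0,"spin": 0},{"x": 0,"y": 0,"z": 0,"spin": 0}], "gripper": 7.5}}

```text
clock: 25.0
ee_pos: [0.5707, 0.3563, 0.1407]
eef_rot: [-0.0, -0.145, 0.989, -0.0]
force: [0.2, -0.4, -0.7]
gripper_width: 0.0748
finger_force: 0.0
```

```bash
python3 plan.py .571 .363 .0085 1.865
```

```text
tcp [0.5707 0.3563 0.1407] yaw 1.862 q6 -2.13 w 0.0748 t 25.0
 shift cm [-0.23  0.64 13.22]  spin -0.003
```

Joint 6 would run out of range on the later turn, so I'll take the grasp half a turn round instead.

>>> {"op": "drive_tool", "data": {"series": [{"x": -0.23,"y": 0.64,"z": 0,"spin": 0},{"x": 0,"y": 0,"z": 0,"spin": -0.14},{"x": 0,"y": 0,"z": 0,"spin": -0.14},{"x": 0,"y": 0,"z": 0,"spin": -0.14},{"x": 0,"y": 0,"z": 0,"spin": -0.14},{"x": 0,"y": 0,"z": 0,"spin": -0.14},{"x": 0,"y": 0,"z": 0,"spin": -0.14},{"x": 0,"y": 0,"z": 0,"spin": -0.14},{"x": 0,"y": 0,"z": 0,"spin": -0.14},{"x": 0,"y": 0,"z": 0,"spin": -0.14},{"x": 0,"y": 0,"z": 0,"spin": -0.14},{"x": 0,"y": 0,"z": 0,"spin": -0.14},{"x": 0,"y": 0,"z": 0,"spin": -0.14},{"x": 0,"y": 0,"z": 0,"spin": -0.14},{"x": 0,"y": 0,"z": 0,"spin": -0.14},{"x": 0,"y": 0,"z": 0,"spin": -0.14},{"x": 0,"y": 0,"z": 0,"spin": -0.14},{"x": 0,"y": 0,"z": 0,"spin": -0.14},{"x": 0,"y": 0,"z": 0,"spin": -0.14},{"x": 0,"y": 0,"z": 0,"spin": -0.14}]}}

```text
clock: 27.0
ee_pos: [0.5713, 0.3638, 0.1412]
eef_rot: [-0.0, 0.996, -0.092, 0.0]
force: [-0.1, 0.2, 1.1]
gripper_width: 0.075
finger_force: 0.0
```

>>> {"op": "drive_tool", "data": {"series": [{"x": 0,"y": 0,"z": 0,"spin": -0.14},{"x": 0,"y": 0,"z": 0,"spin": -0.14},{"x": 0,"y": 0,"z": 0,"spin": -0.14},{"x": 0,"y": 0,"z": 0,"spin": -0.06},{"x": 0,"y": 0,"z": 3,"spin": 0},{"x": 0,"y": 0,"z": 3,"spin": 0},{"x": 0,"y": 0,"z": 0,"spin": 0},{"x": 0,"y": 0,"z": 0,"spin": 0}]}}

```text
clock: 27.8
ee_pos: [0.5714, 0.3634, 0.0814]
eef_rot: [0.001, 0.989, 0.145, -0.0]
force: [-0.2, 0.7, 1.0]
gripper_width: 0.075
finger_force: 0.0
```

```bash
python3 plan.py .571 .363 .0085 1.865
```

```text
tcp [0.5714 0.3634 0.0814] yaw -1.279 q6 1.01 w 0.075 t 27.8
 shift cm [-0.05  0.02  7.29]  spin -0.003
```

>>> {"op": "drive_tool", "data": {"series": [{"x": 0,"y": 0,"z": 1.5,"spin": 0},{"x": 0,"y": 0,"z": 1.5,"spin": 0},{"x": 0,"y": 0,"z": 1.5,"spin": 0},{"x": 0,"y": 0,"z": 1,"spin": 0},{"x": 0,"y": 0,"z": 1,"spin": 0},{"x": 0,"y": 0,"z": 0.5,"spin": 0},{"x": 0,"y": 0,"z": 0.3,"spin": 0},{"x": 0,"y": 0,"z": 0,"spin": 0},{"x": 0,"y": 0,"z": 0,"spin": 0}]}}

```text
clock: 28.7
ee_pos: [0.5716, 0.3635, 0.0087]
eef_rot: [-0.0, 0.989, 0.145, 0.0]
force: [0.4, -0.3, -0.1]
gripper_width: 0.0749
finger_force: 0.0
```

>>> {"op": "drive_tool", "data": {"series": [{"x": 0,"y": 0,"z": 0,"spin": 0},{"x": 0,"y": 0,"z": 0,"spin": 0},{"x": 0,"y": 0,"z": 0,"spin": 0},{"x": 0,"y": 0,"z": 0,"spin": 0},{"x": 0,"y": 0,"z": 0,"spin": 0},{"x": 0,"y": 0,"z": 0,"spin": 0},{"x": 0,"y": 0,"z": 0,"spin": 0}], "gripper": 2, "grip_force": 40}}

```text
clock: 29.4
ee_pos: [0.5713, 0.3631, 0.0084]
eef_rot: [0.0, 0.989, 0.145, 0.0]
force: [-0.5, -0.7, 1.5]
gripper_width: 0.0396
finger_force: 39.9
```

```bash
python3 - <<'E'
from h import *
np.set_printoptions(suppress=True,precision=4)
c=cam()
def pk(u,v,z,k=.094):
    x,y=(u-c["cx"])/c["f"],(v-c["cy"])/c["f"];s=1+k*(x*x+y*y)
    return p2w(c,c["cx"]+x*s*c["f"],c["cy"]+y*s*c["f"],z)
P=lambda x,y,ou,ov,s=4:(ou+(x+.5)/s-.5,ov+(y+.5)/s-.5)
ps=P(97,40,100,155);g=np.array([.5713,.3633])
for k in (0,.094):
    t=pk(*ps,.012,k)[:2];d=t-g;y=.2916;print("single",t,"along",d@[np.cos(y),np.sin(y)],"across",d@[-np.sin(y),np.cos(y)])
    t=pk(*P(185,42,370,160),.012,k)[:2];print("twin tip",t,"origin if yaw 0",t-[.1,0]); f=[pk(*P(a-400,b,370,160),.068,k)[:2] for a,b in((655,146),(646,241))];print(f)
    t=pk(*P(325,335,100,155),.012,k)[:2];y=-.19;print("coax tip",t,"origin",t-.1*np.array([np.cos(y),np.sin(y)]))
    print([pk(*P(a,b,100,155),.068,k)[:2] for a,b in((237,457),(222,532))])
E
```

```text
single [0.6667 0.3893] along 0.09884634478832942 across -0.002562125113966404
twin tip [ 0.6656 -0.3416] origin if yaw 0 [ 0.5656 -0.3416]
[array([ 0.5915, -0.3644]), array([ 0.5347, -0.3577])]
coax tip [0.4854 0.2413] origin [0.3872 0.2602]
[array([0.4117, 0.2774]), array([0.3689, 0.2841])]
single [0.6682 0.3946] along 0.10184362853778861 across 0.002094309795919807
twin tip [ 0.6667 -0.3447] origin if yaw 0 [ 0.5667 -0.3447]
[array([ 0.592 , -0.3682]), array([ 0.5345, -0.3612])]
coax tip [0.4851 0.2426] origin [0.3869 0.2615]
[array([0.4105, 0.2799]), array([0.3671, 0.2872])]
```

>>> {"op": "drive_tool", "data": {"series": [{"x": 0,"y": 0,"z": -0.5,"spin": 0},{"x": 0,"y": 0,"z": -1.5,"spin": 0},{"x": 0,"y": 0,"z": -2.5,"spin": 0},{"x": 0,"y": 0,"z": -2.5,"spin": 0},{"x": 0,"y": 0,"z": -2.5,"spin": 0},{"x": 0,"y": 0,"z": -2.5,"spin": 0},{"x": 0,"y": 0,"z": -2,"spin": 0},{"x": 0,"y": 0,"z": -1.5,"spin": 0},{"x": 0,"y": 0,"z": 0,"spin": 0.06},{"x": 0,"y": 0,"z": 0,"spin": 0.12},{"x": 0,"y": 0,"z": 0,"spin": 0.12},{"x": 0,"y": 0,"z": 0,"spin": 0.12},{"x": 0,"y": 0,"z": 0,"spin": 0.12},{"x": 0,"y": 0,"z": 0,"spin": 0.12},{"x": 0,"y": 0,"z": 0,"spin": 0.12},{"x": 0,"y": 0,"z": 0,"spin": 0.12},{"x": 0,"y": 0,"z": 0,"spin": 0.12},{"x": 0,"y": 0,"z": 0,"spin": 0.12},{"x": 0,"y": 0,"z": 0,"spin": 0.12},{"x": 0,"y": 0,"z": 0,"spin": 0.12}]}}

```text
clock: 31.45
ee_pos: [0.5708, 0.3631, 0.1633]
eef_rot: [0.0, 0.854, -0.52, -0.0]
force: [-0.4, -0.6, -3.8]
gripper_width: 0.0397
finger_force: 39.9
```

>>> {"op": "drive_tool", "data": {"series": [{"x": 0,"y": 0,"z": 0,"spin": 0.12},{"x": 0,"y": 0,"z": 0,"spin": 0.12},{"x": 0,"y": 0,"z": 0,"spin": 0.12},{"x": 0,"y": 0,"z": 0,"spin": 0.12},{"x": 0,"y": 0,"z": 0,"spin": 0.07},{"x": 0,"y": 0,"z": 0,"spin": 0},{"x": 0,"y": 0,"z": 0,"spin": 0}]}}

```text
clock: 32.15
ee_pos: [0.571, 0.3632, 0.1633]
eef_rot: [-0.0, -0.683, 0.73, 0.0]
force: [0.2, 0.4, -3.0]
gripper_width: 0.0399
finger_force: 39.9
```

```bash
python3 plan.py .6187 .1223 .10 -.072
```

```text
tcp [0.571  0.3632 0.1633] yaw 3.076 q6 -0.92 w 0.0399 t 32.15
 shift cm [23.72 -6.34  6.33]  spin 0.006
```

>>> {"op": "drive_tool", "data": {"series": [{"x": 1,"y": -0.2,"z": 0,"spin": 0.006},{"x": 2,"y": -0.5,"z": 0,"spin": 0},{"x": 2.3,"y": -0.6,"z": 0,"spin": 0},{"x": 2.3,"y": -0.6,"z": 0,"spin": 0},{"x": 2.3,"y": -0.6,"z": 0,"spin": 0},{"x": 2.3,"y": -0.7,"z": 0,"spin": 0},{"x": 2.3,"y": -0.7,"z": 0,"spin": 0},{"x": 2.3,"y": -0.7,"z": 0,"spin": 0},{"x": 2.3,"y": -0.6,"z": 0,"spin": 0},{"x": 2,"y": -0.5,"z": 0,"spin": 0},{"x": 1.6,"y": -0.4,"z": 0,"spin": 0},{"x": 0.8,"y": -0.2,"z": 0,"spin": 0},{"x": 0.2,"y": 0,"z": 2,"spin": 0},{"x": 0,"y": 0,"z": 2,"spin": 0},{"x": 0,"y": 0,"z": 2,"spin": 0},{"x": 0,"y": 0,"z": 1,"spin": 0},{"x": 0,"y": 0,"z": 0,"spin": 0},{"x": 0,"y": 0,"z": 0,"spin": 0}]}}

```text
clock: 33.95
ee_pos: [0.6171, 0.1225, 0.0939]
eef_rot: [0.0, -0.681, 0.733, -0.0]
force: [0.5, -0.6, -3.5]
gripper_width: 0.0398
finger_force: 39.9
```

```bash
python3 plan.py .6187 .1223 .0684 -.072
```

```text
tcp [0.6171 0.1225 0.0939] yaw 3.068 q6 -0.58 w 0.0398 t 33.95
 shift cm [ 0.01 -0.16  2.55]  spin -0.001
```

>>> {"op": "drive_tool", "data": {"series": [{"x": 0,"y": -0.16,"z": 0.8,"spin": 0},{"x": 0,"y": 0,"z": 0.8,"spin": 0},{"x": 0,"y": 0,"z": 0.5,"spin": 0},{"x": 0,"y": 0,"z": 0.2,"spin": 0},{"x": 0,"y": 0,"z": 0.1,"spin": 0},{"x": 0,"y": 0,"z": 0,"spin": 0},{"x": 0,"y": 0,"z": 0,"spin": 0}]}}

```text
clock: 34.65
ee_pos: [0.6184, 0.1222, 0.0695]
eef_rot: [0.0, -0.68, 0.733, -0.0]
force: [0.4, -0.4, -4.2]
gripper_width: 0.0397
finger_force: 39.9
```

>>> {"op": "drive_tool", "data": {"series": [{"x": 0,"y": 0,"z": 0.1,"spin": 0},{"x": 0,"y": 0,"z": 0.1,"spin": 0},{"x": 0,"y": 0,"z": 0,"spin": 0}]}}

```text
clock: 34.95
ee_pos: [0.6185, 0.1223, 0.0684]
eef_rot: [0.0, -0.681, 0.733, -0.0]
force: [-3.3, 0.3, 4.7]
gripper_width: 0.04
finger_force: 40.0
```

>>> {"op": "drive_tool", "data": {"series": [{"x": 0,"y": 0,"z": 0,"spin": 0},{"x": 0,"y": 0,"z": 0,"spin": 0},{"x": 0,"y": 0,"z": 0,"spin": 0},{"x": 0,"y": 0,"z": 0,"spin": 0},{"x": 0,"y": 0,"z": 0,"spin": 0},{"x": 0,"y": 0,"z": -1,"spin": 0},{"x": 0,"y": 0,"z": -2,"spin": 0},{"x": 0,"y": 0,"z": -2.5,"spin": 0},{"x": 0,"y": 0,"z": -2.5,"spin": 0},{"x": 0,"y": 0,"z": -2.5,"spin": 0},{"x": 0,"y": 0,"z": -2,"spin": 0},{"x": 0,"y": 0,"z": 0,"spin": 0}], "gripper": 7.5}}

```text
clock: 36.15
ee_pos: [0.6201, 0.1227, 0.1967]
eef_rot: [0.003, -0.681, 0.733, -0.001]
force: [-0.6, 0.6, -0.3]
gripper_width: 0.0751
finger_force: 0.0
```

```bash
python3 plan.py .565 -.344 .16 1.54; python3 - <<'E'
from h import *
c=cam();g=cv2.cvtColor(c["pixels"],cv2.COLOR_BGR2GRAY)
C=(.6105,.0086,-.072)
for l in ((0,.014,.072),(0,.030,.075)):print(l,w2p(c,loc(*C,l)))
print(g[168:200,244:290:1].tolist()) if 0 else None
for r in range(176,196): print(r,' '.join('%3d'%x for x in g[r,248:282]))
E
```

```text
tcp [0.6201 0.1227 0.1967] yaw 3.068 q6 -0.58 w 0.0751 t 36.15
 shift cm [46.96  2.09  3.55]  spin 1.528
(0, 0.014, 0.072) [270.83365507 184.84906951]
(0, 0.03, 0.075) [264.03919084 184.03475467]
176 100  80  17  40  30  40  30  57 140 129  89  33  53  96 133 129 119  86  78 125  95  85  89  93 118 128 210 199 163 113 122 114 138 161
177 101  68  22  32  30  32  29  77 138 122  46  45  83 135 133 125  87  39  93 128  74  29  31  34  25  32  44  57  81  88 126 127 161 155
178  99  54  21  30  31  24  52 122 134  91  38  54 126 129 130 118  53  52  98 131  69  34  42  40  39  41  33  36  37  35  29  55  48  42
179  96  50  17  25  33  29  79 141 121  49  41  71 134 133 127  95  38  56 116 127  48  32  42  45  43  42  45  41  42  41  35  47  56  58
180  93  65  60  58  40  49  98 123  93  44  51  92 139 132 116  54  44  59 117 128  50  42  38  41  49  36  36  47  46  45  45  38  39  63
181  97  96 103 108  86  79  83  97  78  60  66 110 126 118  92  44  45  60 121 127  48  38  38  37  34  45  39  43  39  41  40  37  45  62
182  89  88  89  95  98  99 102 101  92 102  96  94  97  96  61 
[... 1195 characters left out ...]

191  46  32  28  32  30  53 138 130  76  34  66 134 129 129  79  41  56 123 133  52  44  46  48  48  43  44  92 109 103 108 108  84  32  37
192  33  30  23  29  25  43 121 132 102  37  58 127 132 130  95  31  62 144 131  39  35  42  29  48  34  49  99 104 103 103 106  75  42  40
193  34  24  37  35  30  35  78 133 131  53  45  93 137 132 128  50  59 133 128  26  40  39  34  33  43  55 111 112 105 103 105  67  38  44
194  21  30  33  29  28  34  72 137 126  81  37  58 129 139 124  97  74 136 128  37  33  38  34  37  34  46  99  92  90  97  94  60  38  36
195  29  27  31  36  28  31  45 126 131  96  37  47  90 136 130 126 115 135 127  83  86  89  79  77  65  65  70  68  56  68  58  45  40  35
```

The needle row shows the single tip near (270,185.5), against an expected (270.8,184.8), which is good. Next, twin.

>>> {"op": "drive_tool", "data": {"series": [{"x": 1.5,"y": 0,"z": 0,"spin": 0},{"x": 2.5,"y": 0.1,"z": 0,"spin": 0},{"x": 3,"y": 0.15,"z": 0,"spin": 0},{"x": 3,"y": 0.15,"z": 0,"spin": 0},{"x": 3,"y": 0.15,"z": 0,"spin": 0},{"x": 3,"y": 0.15,"z": 0,"spin": 0},{"x": 3,"y": 0.15,"z": 0,"spin": 0},{"x": 3,"y": 0.15,"z": 0,"spin": 0},{"x": 3,"y": 0.15,"z": 0,"spin": 0},{"x": 3,"y": 0.15,"z": 0,"spin": 0},{"x": 3,"y": 0.15,"z": 0,"spin": 0},{"x": 3,"y": 0.15,"z": 0,"spin": 0},{"x": 3,"y": 0.15,"z": 0,"spin": 0},{"x": 3,"y": 0.15,"z": 0,"spin": 0},{"x": 3,"y": 0.15,"z": 0,"spin": 0},{"x": 2.5,"y": 0.15,"z": 0,"spin": 0},{"x": 1.5,"y": 0.1,"z": 0,"spin": 0},{"x": 0,"y": 0,"z": 0,"spin": 0.1},{"x": 0,"y": 0,"z": 0,"spin": 0.1}]}}

```text
clock: 38.1
ee_pos: [0.5596, -0.3455, 0.1913]
eef_rot: [-0.0, -0.602, 0.799, 0.001]
force: [-0.2, 0.4, -0.2]
gripper_width: 0.075
finger_force: 0.0
```

>>> {"op": "drive_tool", "data": {"series": [{"x": 0,"y": 0,"z": 0,"spin": 0.13},{"x": 0,"y": 0,"z": 0,"spin": 0.13},{"x": 0,"y": 0,"z": 0,"spin": 0.13},{"x": 0,"y": 0,"z": 0,"spin": 0.13},{"x": 0,"y": 0,"z": 0,"spin": 0.13},{"x": 0,"y": 0,"z": 0,"spin": 0.13},{"x": 0,"y": 0,"z": 0,"spin": 0.13},{"x": 0,"y": 0,"z": 0,"spin": 0.13},{"x": 0,"y": 0,"z": 0,"spin": 0.13},{"x": 0,"y": 0,"z": 0,"spin": 0.12},{"x": 0,"y": 0,"z": 0,"spin": 0},{"x": 0,"y": 0,"z": 0,"spin": 0}]}}

```text
clock: 39.3
ee_pos: [0.5602, -0.3447, 0.1919]
eef_rot: [-0.0, -0.005, 1.0, 0.0]
force: [0.4, -0.5, 0.5]
gripper_width: 0.0751
finger_force: 0.0
```

```bash
python3 plan.py .565 -.3445 .0085 1.571
```

```text
tcp [ 0.5602 -0.3447  0.1919] yaw 1.581 q6 -1.3 w 0.0751 t 39.3
 shift cm [-4.900e-01  1.000e-02  1.834e+01]  spin 0.01
```

>>> {"op": "drive_tool", "data": {"series": [{"x": -0.49,"y": 0,"z": 2,"spin": 0.01},{"x": 0,"y": 0,"z": 3,"spin": 0},{"x": 0,"y": 0,"z": 3,"spin": 0},{"x": 0,"y": 0,"z": 3,"spin": 0},{"x": 0,"y": 0,"z": 1.5,"spin": 0},{"x": 0,"y": 0,"z": 1.5,"spin": 0},{"x": 0,"y": 0,"z": 1.5,"spin": 0},{"x": 0,"y": 0,"z": 1.2,"spin": 0},{"x": 0,"y": 0,"z": 1,"spin": 0},{"x": 0,"y": 0,"z": 0.6,"spin": 0},{"x": 0,"y": 0,"z": 0,"spin": 0},{"x": 0,"y": 0,"z": 0,"spin": 0}]}}

```text
clock: 40.5
ee_pos: [0.5658, -0.345, 0.0096]
eef_rot: [0.0, 0.002, 1.0, -0.0]
force: [0.0, 0.1, -0.1]
gripper_width: 0.0753
finger_force: 0.0
```

>>> {"op": "drive_tool", "data": {"series": [{"x": 0,"y": 0,"z": 0,"spin": 0},{"x": 0,"y": 0,"z": 0,"spin": 0},{"x": 0,"y": 0,"z": 0,"spin": 0},{"x": 0,"y": 0,"z": 0,"spin": 0},{"x": 0,"y": 0,"z": 0,"spin": 0},{"x": 0,"y": 0,"z": 0,"spin": 0},{"x": 0,"y": 0,"z": 0,"spin": 0}], "gripper": 2}}

```text
clock: 41.2
ee_pos: [0.5655, -0.3449, 0.0094]
eef_rot: [0.0, 0.002, 1.0, -0.0]
force: [0.4, -0.2, 1.0]
gripper_width: 0.0398
finger_force: 39.8
```

```bash
python3 plan.py .565 -.3445 .0085 1.571
```

```text
tcp [ 0.5655 -0.3449  0.0094] yaw 1.568 q6 -1.32 w 0.0398 t 41.2
 shift cm [0.05 0.04 0.09]  spin -0.003
```

>>> {"op": "drive_tool", "data": {"series": [{"x": 0,"y": 0,"z": -0.5,"spin": 0},{"x": 0,"y": 0,"z": -1.5,"spin": 0},{"x": 0,"y": 0,"z": -2.5,"spin": 0},{"x": 0,"y": 0,"z": -2.5,"spin": 0},{"x": 0,"y": 0,"z": -2.5,"spin": 0},{"x": 0,"y": 0,"z": -2.5,"spin": 0},{"x": 0,"y": 0,"z": -2,"spin": 0},{"x": 0,"y": 0,"z": -1.5,"spin": 0},{"x": 0,"y": 0,"z": 0,"spin": -0.06},{"x": 0,"y": 0,"z": 0,"spin": -0.12},{"x": 0,"y": 0,"z": 0,"spin": -0.12},{"x": 0,"y": 0,"z": 0,"spin": -0.12},{"x": 0,"y": 0,"z": 0,"spin": -0.12},{"x": 0,"y": 0,"z": 0,"spin": -0.12},{"x": 0,"y": 0,"z": 0,"spin": -0.12},{"x": 0,"y": 0,"z": 0,"spin": -0.12},{"x": 0,"y": 0,"z": 0,"spin": -0.12},{"x": 0,"y": 0,"z": 0,"spin": -0.12},{"x": 0,"y": 0,"z": 0,"spin": -0.12},{"x": 0,"y": 0,"z": 0,"spin": -0.12}]}}

```text
clock: 43.2
ee_pos: [0.5652, -0.3447, 0.1652]
eef_rot: [0.0, -0.637, 0.771, -0.0]
force: [1.2, -0.1, -3.7]
gripper_width: 0.0395
finger_force: 39.8
```

>>> {"op": "drive_tool", "data": {"series": [{"x": 0,"y": 0,"z": 0,"spin": -0.12},{"x": 0,"y": 0,"z": 0,"spin": 0},{"x": 0,"y": 0,"z": 0,"spin": 0},{"x": 0,"y": 0,"z": 0,"spin": 0}]}}

```text
clock: 43.6
ee_pos: [0.5654, -0.3448, 0.1646]
eef_rot: [0.0, -0.679, 0.734, -0.0]
force: [0.1, -0.4, -3.2]
gripper_width: 0.04
finger_force: 39.8
```

```bash
python3 plan.py .6023 -.1056 .0694 3.07
```

```text
tcp [ 0.5654 -0.3448  0.1646] yaw 3.065 q6 0.18 w 0.04 t 43.6
 shift cm [-24.13  -1.85   9.52]  spin -0.005
```

>>> {"op": "drive_tool", "data": {"series": [{"x": -1,"y": -0.1,"z": 0,"spin": -0.005},{"x": -2,"y": -0.2,"z": 0,"spin": 0},{"x": -2.5,"y": -0.2,"z": 0,"spin": 0},{"x": -2.5,"y": -0.2,"z": 0,"spin": 0},{"x": -2.5,"y": -0.2,"z": 0,"spin": 0},{"x": -2.5,"y": -0.2,"z": 0,"spin": 0},{"x": -2.5,"y": -0.2,"z": 0,"spin": 0},{"x": -2.5,"y": -0.2,"z": 0,"spin": 0},{"x": -2.5,"y": -0.15,"z": 0,"spin": 0},{"x": -2,"y": -0.1,"z": 0,"spin": 0},{"x": -1.2,"y": -0.1,"z": 0,"spin": 0},{"x": -0.4,"y": 0,"z": 0,"spin": 0},{"x": 0,"y": 0,"z": 2,"spin": 0},{"x": 0,"y": 0,"z": 2,"spin": 0},{"x": 0,"y": 0,"z": 2,"spin": 0},{"x": 0,"y": 0,"z": 1,"spin": 0},{"x": 0,"y": 0,"z": 0,"spin": 0},{"x": 0,"y": 0,"z": 0,"spin": 0}]}}

```text
clock: 45.4
ee_pos: [0.601, -0.1061, 0.0949]
eef_rot: [0.0, -0.682, 0.731, -0.0]
force: [-0.1, -0.5, -3.3]
gripper_width: 0.0401
finger_force: 39.8
```

```bash
python3 plan.py .6023 -.1056 .0694 3.07
```

```text
tcp [ 0.601  -0.1061  0.0949] yaw 3.072 q6 -0.21 w 0.0401 t 45.4
 shift cm [-0.06 -0.13  2.55]  spin 0.002
```

>>> {"op": "drive_tool", "data": {"series": [{"x": -0.06,"y": -0.13,"z": 0.8,"spin": 0},{"x": 0,"y": 0,"z": 0.8,"spin": 0},{"x": 0,"y": 0,"z": 0.5,"spin": 0},{"x": 0,"y": 0,"z": 0.2,"spin": 0},{"x": 0,"y": 0,"z": 0.1,"spin": 0},{"x": 0,"y": 0,"z": 0,"spin": 0},{"x": 0,"y": 0,"z": 0,"spin": 0}]}}

```text
clock: 46.1
ee_pos: [0.6021, -0.1051, 0.0705]
eef_rot: [0.0, -0.682, 0.731, -0.0]
force: [1.1, 0.9, -3.1]
gripper_width: 0.0397
finger_force: 39.8
```

>>> {"op": "drive_tool", "data": {"series": [{"x": 0,"y": 0,"z": 0.1,"spin": 0},{"x": 0,"y": 0,"z": 0.1,"spin": 0},{"x": 0,"y": 0,"z": 0,"spin": 0}]}}

```text
clock: 46.4
ee_pos: [0.6022, -0.1052, 0.0694]
eef_rot: [0.0, -0.682, 0.731, -0.0]
force: [-1.5, 0.6, 4.3]
gripper_width: 0.0398
finger_force: 39.8
```

>>> {"op": "drive_tool", "data": {"series": [{"x": 0,"y": 0,"z": 0,"spin": 0},{"x": 0,"y": 0,"z": 0,"spin": 0},{"x": 0,"y": 0,"z": 0,"spin": 0},{"x": 0,"y": 0,"z": 0,"spin": 0},{"x": 0,"y": 0,"z": 0,"spin": 0},{"x": 0,"y": 0,"z": -1,"spin": 0},{"x": 0,"y": 0,"z": -2,"spin": 0},{"x": 0,"y": 0,"z": -2.5,"spin": 0},{"x": 0,"y": 0,"z": -2.5,"spin": 0},{"x": 0,"y": 0,"z": -2.5,"spin": 0},{"x": 0,"y": 0,"z": -2,"spin": 0},{"x": 0,"y": 0,"z": 0,"spin": 0},{"x": 0,"y": 0,"z": 0,"spin": 0}], "gripper": 7.5}}

```text
clock: 47.7
ee_pos: [0.6021, -0.105, 0.1942]
eef_rot: [0.001, -0.682, 0.731, -0.0]
force: [-0.4, 0.5, -1.1]
gripper_width: 0.0752
finger_force: 0.0
```

```bash
python3 plan.py .386 .2625 .18 1.381; python3 pads.py .0595
```

```text
tcp [ 0.6021 -0.105   0.1942] yaw 3.073 q6 -0.22 w 0.0752 t 47.7
 shift cm [-35.18  24.09   1.4 ]  spin -1.45
[np.int32(140), np.int32(65), np.int32(65)]
carrier [ 0.6336 -0.0067 -0.5437] rms 11.971543301195037
```

>>> {"op": "drive_tool", "data": {"series": [{"x": -1,"y": 0.7,"z": 0,"spin": 0},{"x": -2,"y": 1.4,"z": 0,"spin": 0},{"x": -2.3,"y": 1.6,"z": 0,"spin": 0},{"x": -2.3,"y": 1.6,"z": 0,"spin": 0},{"x": -2.3,"y": 1.6,"z": 0,"spin": 0},{"x": -2.3,"y": 1.6,"z": 0,"spin": 0},{"x": -2.3,"y": 1.6,"z": 0,"spin": 0},{"x": -2.3,"y": 1.6,"z": 0,"spin": 0},{"x": -2.3,"y": 1.6,"z": 0,"spin": 0},{"x": -2.3,"y": 1.6,"z": 0,"spin": 0},{"x": -2.3,"y": 1.6,"z": 0,"spin": 0},{"x": -2.3,"y": 1.6,"z": 0,"spin": 0},{"x": -2.3,"y": 1.6,"z": 0,"spin": 0},{"x": -2.3,"y": 1.6,"z": 0,"spin": 0},{"x": -2.3,"y": 1.5,"z": 0,"spin": 0},{"x": -1.5,"y": 0.8,"z": 0,"spin": 0},{"x": -0.8,"y": 0.4,"z": 0,"spin": 0},{"x": 0,"y": 0,"z": 0,"spin": 0}]}}

```text
clock: 49.55
ee_pos: [0.386, 0.263, 0.1928]
eef_rot: [-0.0, -0.683, 0.731, -0.0]
force: [-0.7, -0.0, 0.1]
gripper_width: 0.0754
finger_force: 0.0
```

>>> {"op": "drive_tool", "data": {"series": [{"x": 0,"y": 0,"z": 0,"spin": -0.08},{"x": 0,"y": 0,"z": 0,"spin": -0.13},{"x": 0,"y": 0,"z": 0,"spin": -0.13},{"x": 0,"y": 0,"z": 0,"spin": -0.13},{"x": 0,"y": 0,"z": 0,"spin": -0.13},{"x": 0,"y": 0,"z": 0,"spin": -0.13},{"x": 0,"y": 0,"z": 0,"spin": -0.13},{"x": 0,"y": 0,"z": 0,"spin": -0.13},{"x": 0,"y": 0,"z": 0,"spin": -0.13},{"x": 0,"y": 0,"z": 0,"spin": -0.13},{"x": 0,"y": 0,"z": 0,"spin": -0.13},{"x": 0,"y": 0,"z": 0,"spin": -0.07},{"x": 0,"y": 0,"z": 0,"spin": 0},{"x": 0,"y": 0,"z": 0,"spin": 0}]}}

```text
clock: 50.95
ee_pos: [0.3869, 0.2619, 0.1931]
eef_rot: [0.0, 0.995, -0.096, -0.0]
force: [-1.2, -1.1, -0.3]
gripper_width: 0.0749
finger_force: 0.0
```

```bash
python3 plan.py .386 .2625 .009 1.381; python3 - <<'E'
from h import *
c=cam();g=cv2.cvtColor(c["pixels"],cv2.COLOR_BGR2GRAY)
C=(.6105,.0086,-.072)
for l in ((0,.014,.072),(0,-.010,.072),(0,-.018,.072),(-.014,0,.0595)):print(l,w2p(c,loc(*C,l)).round(1))
cv2.imwrite("pics/t9.png",c["pixels"])
E
```

```text
tcp [0.3869 0.2619 0.1931] yaw -1.764 q6 0.36 w 0.0749 t 50.95
 shift cm [-0.09 -0.05 18.41]  spin -0.003
(0, 0.014, 0.072) [270.8 184.8]
(0, -0.01, 0.072) [281.  185.7]
(0, -0.018, 0.072) [284.4 186. ]
(-0.014, 0, 0.0595) [276.2 192. ]
```

>>> {"op": "drive_tool", "data": {"series": [{"x": -0.09,"y": -0.05,"z": 2,"spin": 0},{"x": 0,"y": 0,"z": 3,"spin": 0},{"x": 0,"y": 0,"z": 3,"spin": 0},{"x": 0,"y": 0,"z": 3,"spin": 0},{"x": 0,"y": 0,"z": 1.5,"spin": 0},{"x": 0,"y": 0,"z": 1.5,"spin": 0},{"x": 0,"y": 0,"z": 1.5,"spin": 0},{"x": 0,"y": 0,"z": 1.3,"spin": 0},{"x": 0,"y": 0,"z": 1,"spin": 0},{"x": 0,"y": 0,"z": 0.6,"spin": 0},{"x": 0,"y": 0,"z": 0,"spin": 0},{"x": 0,"y": 0,"z": 0,"spin": 0}]}}

```text
clock: 52.2
ee_pos: [0.3861, 0.2634, 0.0095]
eef_rot: [-0.0, 0.995, -0.095, 0.0]
force: [0.6, 0.9, 0.4]
gripper_width: 0.075
finger_force: 0.0
```

>>> {"op": "drive_tool", "data": {"series": [{"x": 0,"y": 0,"z": 0,"spin": 0},{"x": 0,"y": 0,"z": 0,"spin": 0},{"x": 0,"y": 0,"z": 0,"spin": 0},{"x": 0,"y": 0,"z": 0,"spin": 0},{"x": 0,"y": 0,"z": 0,"spin": 0},{"x": 0,"y": 0,"z": 0,"spin": 0},{"x": 0,"y": 0,"z": 0,"spin": 0}], "gripper": 2}}

```text
clock: 52.9
ee_pos: [0.3858, 0.2629, 0.0093]
eef_rot: [0.0, 0.995, -0.095, -0.0]
force: [-1.5, -1.4, 3.2]
gripper_width: 0.0398
finger_force: 40.0
```

```bash
python3 plan.py .386 .2625 .009 1.381
```

```text
tcp [0.3858 0.2629 0.0093] yaw -1.761 q6 0.36 w 0.0398 t 52.9
 shift cm [0.03 0.04 0.03]  spin -0.0
```

>>> {"op": "drive_tool", "data": {"series": [{"x": 0,"y": 0,"z": -0.5,"spin": 0},{"x": 0,"y": 0,"z": -1.5,"spin": 0},{"x": 0,"y": 0,"z": -2.5,"spin": 0},{"x": 0,"y": 0,"z": -2.5,"spin": 0},{"x": 0,"y": 0,"z": -2.5,"spin": 0},{"x": 0,"y": 0,"z": -2.5,"spin": 0},{"x": 0,"y": 0,"z": -2,"spin": 0},{"x": 0,"y": 0,"z": -1.5,"spin": 0},{"x": 0,"y": 0,"z": 0,"spin": -0.06},{"x": 0,"y": 0,"z": 0,"spin": -0.058},{"x": 0,"y": 0,"z": 0,"spin": 0},{"x": 0,"y": 0,"z": 0,"spin": 0}]}}

```text
clock: 54.1
ee_pos: [0.3857, 0.263, 0.164]
eef_rot: [0.0, 0.999, -0.037, -0.0]
force: [0.2, -0.0, -3.5]
gripper_width: 0.04
finger_force: 40.0
```

```bash
python3 plan.py .4963 .0168 .0693 1.499
```

```text
tcp [0.3857 0.263  0.164 ] yaw -1.644 q6 0.48 w 0.04 t 54.1
 shift cm [12.85 23.73  9.47]  spin -0.002
```

>>> {"op": "drive_tool", "data": {"series": [{"x": 0.5,"y": 1,"z": 0,"spin": 0},{"x": 1,"y": 2,"z": 0,"spin": 0},{"x": 1.3,"y": 2.4,"z": 0,"spin": 0},{"x": 1.3,"y": 2.4,"z": 0,"spin": 0},{"x": 1.3,"y": 2.4,"z": 0,"spin": 0},{"x": 1.3,"y": 2.4,"z": 0,"spin": 0},{"x": 1.3,"y": 2.4,"z": 0,"spin": 0},{"x": 1.3,"y": 2.4,"z": 0,"spin": 0},{"x": 1.3,"y": 2.4,"z": 0,"spin": 0},{"x": 1.1,"y": 2,"z": 0,"spin": 0},{"x": 0.8,"y": 1.4,"z": 0,"spin": 0},{"x": 0.35,"y": 0.53,"z": 0,"spin": 0},{"x": 0,"y": 0,"z": 0,"spin": 0},{"x": 0,"y": 0,"z": 2,"spin": 0},{"x": 0,"y": 0,"z": 2,"spin": 0},{"x": 0,"y": 0,"z": 2,"spin": 0},{"x": 0,"y": 0,"z": 0.8,"spin": 0},{"x": 0,"y": 0,"z": 0,"spin": 0},{"x": 0,"y": 0,"z": 0,"spin": 0}]}}

```text
clock: 56.0
ee_pos: [0.4976, 0.0177, 0.097]
eef_rot: [-0.0, 0.999, -0.036, 0.0]
force: [-0.3, 0.3, -2.2]
gripper_width: 0.0398
finger_force: 40.0
```

```bash
python3 plan.py .4963 .0168 .0693 1.499
```

```text
tcp [0.4976 0.0177 0.097 ] yaw -1.642 q6 1.07 w 0.0398 t 56.0
 shift cm [-0.13  0.1   2.77]  spin 0.001
```

>>> {"op": "drive_tool", "data": {"series": [{"x": -0.13,"y": 0.1,"z": 0.8,"spin": 0},{"x": 0,"y": 0,"z": 0.8,"spin": 0},{"x": 0,"y": 0,"z": 0.7,"spin": 0},{"x": 0,"y": 0,"z": 0.2,"spin": 0},{"x": 0,"y": 0,"z": 0.1,"spin": 0},{"x": 0,"y": 0,"z": 0,"spin": 0},{"x": 0,"y": 0,"z": 0,"spin": 0}]}}

```text
clock: 56.7
ee_pos: [0.4959, 0.0164, 0.0704]
eef_rot: [-0.0, 0.999, -0.036, 0.0]
force: [-0.5, 0.8, -4.2]
gripper_width: 0.0399
finger_force: 40.0
```

>>> {"op": "drive_tool", "data": {"series": [{"x": 0,"y": 0,"z": 0.1,"spin": 0},{"x": 0,"y": 0,"z": 0.1,"spin": 0},{"x": 0,"y": 0,"z": 0,"spin": 0}]}}

```text
clock: 57.0
ee_pos: [0.4961, 0.0165, 0.0693]
eef_rot: [-0.0, 0.999, -0.036, 0.0]
force: [-4.0, 1.6, 6.7]
gripper_width: 0.0397
finger_force: 40.0
```

Seated. I'll release, rise, move aside for a clear view and take the last picture.

>>> {"op": "drive_tool", "data": {"series": [{"x": 0,"y": 0,"z": 0,"spin": 0},{"x": 0,"y": 0,"z": 0,"spin": 0},{"x": 0,"y": 0,"z": 0,"spin": 0},{"x": 0,"y": 0,"z": 0,"spin": 0},{"x": 0,"y": 0,"z": 0,"spin": 0},{"x": 0,"y": 0,"z": -1,"spin": 0},{"x": 0,"y": 0,"z": -2,"spin": 0},{"x": 0,"y": 0,"z": -2.5,"spin": 0},{"x": 0,"y": 0,"z": -2.5,"spin": 0},{"x": 0,"y": 0,"z": -2.5,"spin": 0},{"x": 0,"y": 0,"z": -2,"spin": 0},{"x": 0,"y": 0,"z": 0,"spin": 0}], "gripper": 7.5}}

```text
clock: 58.2
ee_pos: [0.4976, 0.0168, 0.1971]
eef_rot: [-0.001, 0.999, -0.036, 0.003]
force: [-0.7, -0.5, 0.1]
gripper_width: 0.0749
finger_force: 0.0
```

>>> {"op": "drive_tool", "data": {"series": [{"x": 0,"y": 2,"z": 0,"spin": 0},{"x": 0,"y": 3,"z": 0,"spin": 0},{"x": 0,"y": 3,"z": 0,"spin": 0},{"x": 0,"y": 3,"z": 0,"spin": 0},{"x": 0,"y": 3,"z": 0,"spin": 0},{"x": 0,"y": 3,"z": 0,"spin": 0},{"x": 0,"y": 3,"z": 0,"spin": 0},{"x": 0,"y": 3,"z": 0,"spin": 0},{"x": 0,"y": 3,"z": 0,"spin": 0},{"x": 0,"y": 3,"z": 0,"spin": 0},{"x": 0,"y": 3,"z": 0,"spin": 0},{"x": 0,"y": 2,"z": 0,"spin": 0},{"x": 0,"y": 0,"z": 0,"spin": 0},{"x": 0,"y": 0,"z": 0,"spin": 0}]}}

```text
clock: 59.6
ee_pos: [0.4709, -0.3229, 0.1929]
eef_rot: [-0.0, 0.999, -0.037, -0.0]
force: [0.4, 0.1, 0.4]
gripper_width: 0.075
finger_force: 0.0
```

```bash
python3 - <<'E'
from h import *
c=cam()
C=(.6105,.0086,-.072);im=crop(c,195,135,160,125,5)
for l in ((0,.014,.0595),(0,-.014,.0595),(-.014,0,.0595)):
    print(w2p(c,loc(*C,l)).round(1),w2p(c,loc(*C,(l[0],l[1],.072))).round(1))
b=crop(c,250,160,55,62,9)
a=cv2.resize(c["pixels"][140:262,205:355],None,fx=1.9,fy=1.9)
h=max(a.shape[0],b.shape[0]);a=cv2.copyMakeBorder(a,0,h-a.shape[0],0,0,0);print(a.shape,b.shape)
cv2.imwrite("pics/fin.png",np.hstack([a,b]))
print(manip.sense()["ee_pos"])
E
```

```text
[270.9 185.7] [270.8 184.8]
[282.6 186.8] [282.7 185.9]
[276.2 192. ] [276.2 191.2]
(558, 285, 3) (558, 495, 3)
[ 0.47105743 -0.32244476  0.19307102]
```

View pics/fin.png

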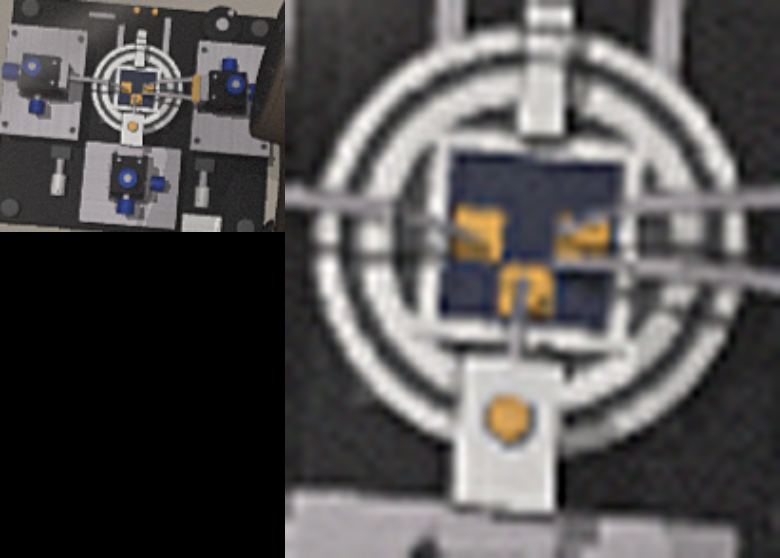

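The top view shows all three needles over their pads: single at crop (480,245), coax at (522,280), and twin's midpoint at about (562,246), roughly 5 mm from its pad centre. The carrier is centred and square with its handle to the back, so I'm handing in.

```bash
python3 -c "
from station import manip
print(manip.sign_off())"
```

```text
the job is handed in; nothing more can be done
None
```

I handed the job in at about 60 s of the 144 s allowed; no verdict came back. In the last picture the carrier was within about 1 mm of the chuck's middle, square, with its handle to the back, and all three needles were over their pads, the twin-rod one about 5 mm off its pad's centre. The reported tool height read 29.5 mm too low, which I found by pressing the fingertips on the bare table (54.8 N at the wrist, under its 120 N limit but above the 40 N limit for the arm or gripper body, if fingertips count there).

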